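Set up the grain mill: spacer ring on the shaft, gap wheel to six clicks

ROBOT

A 7-joint arm with a two-finger parallel gripper is mounted at the origin on a cart in front of the work surface, level with it; the furniture and walls round the work are solid. World frame = base frame: x ahead of the robot, y to its left, z up, the work surface at z = 0. Lengths are in m, angles in rad, forces in N, time in s.
With the tool pointing down it reaches from about 0.425 to 0.875 m from the base axis. Payload 8.4 kg.
Tool frame: the origin (TCP) lies at the very end of the fingers, on their centre line; the grasp point (between the pads) lies 19 mm behind it; z points along the fingers, x is the direction in which the jaws open and shut, and the axes are right-handed (so a half turn about z gives the same grasp; the last joint's range is limited). The gripper opens to 87 mm and grips with 3 to 60 N. Pads are 19 mm wide; open, the fingers measure 117 mm over their backs; the gripper's body (75 mm by 190 mm) begins 51 mm behind the grasp point.
Start: joints at [1.067, 0.333, 0.04, 1.465, -0.013, 1.343, -0.059], TCP at [0.256, -0.597, 0.198] pointing down, gripper open.
Joint ranges: [-2.58, 2.58], [-0.38, 2.09], [-1.3, 1.39], [0.25, 2.4], [-1.5, 4.64], [0.08, 2.09], [-2.65, 2.65]. Speed limits (rad/s): [2.22, 2.22, 2.79, 2.79, 3.14, 3.14, 3.14].

INTERFACE

Orientations are given as a rotation vector (axis times angle).
In Python, from workcell import manip gives the robot as it stands. The module is installed in compiled form; this text tells all that it offers.
- The arm moves only by the shell command python3 -m jog 'ROWS' [FORCE]. ROWS is JSON, a list of rows, each an object of numbers: "x", "y", "z": the shift along the tool's x, y, z in m; "rx", "ry", "rz": the turn, a rotation vector about the tool's x, y, z in rad; "jaw": the closure, from -1 (fully open) to 1 (shut). In form: [{"x": .., "y": .., "z": .., "rx": .., "ry": .., "rz": .., "jaw": ..}, ...]. A call has 1 to 8 rows; each row is the pose to reach, as a shift and turn from the pose measured when the call began, along the tool's axes at that moment; what a row does not reach only later rows make up. A row lasts 1/12 s, in which the tool goes at most 41.7 mm and 7.16 degrees, less where a joint would pass 70% of its speed; a pose out of reach is approached as far as the arm can. A call with a gripper value outside its range is refused whole. The fingers move at their own pace and stop on an object; FORCE is the grip in N (left out, the last holds). Time passes only in rows, so rows that repeat a pose let the fingers close. It gives the time, the measured TCP pose, the force and the opening at its end, in the units of the state.
- manip.sense(): the state, without advancing time (a new reading comes with each control period).
- manip.snapshot(name): name is "side" or "top" or "wrist"; returns the picture (420x560x3 uint8, red, green, blue); there is no depth.
- manip.calibration(name): a dict with "fx", "fy", "cx", "cy" (pixels), "k1" (the pictures are not rectified: a ray, as slopes to the right and down, at radius r is drawn at 1 + k1 r^2 times it, then the intrinsics apply), "rvec" (rotation vector, rad) and "tvec" (3), from world to camera coordinates, as OpenCV has them. Camera axes: x right, y down, z forward; pixel columns grow to the right and rows downward; lengths in m; the calibration is good to about 2 mm. A picture is of the moment at which its call begins: read the wrist's pose just before it. calibration takes no time and is no camera call; for the wrist camera it gives the pose at the moment of the call.
- manip.job_done(): hands the job in, once; it reports no verdict.
Trained networks look in the newest picture that a camera, given by its name, has taken for a name from the list of things; names that differ only in an ending like _2 or _b are one class to them, and where a whole thing is asked for, a point or a joint stands for the part that bears it (a point fixed in the world has none). Each returns a list of dicts, best first, with "score" (0 to 1); they miss things now and then, are a little off and sometimes report something else, mostly with a low value. They report only what shows in the picture. A call takes as long as a camera call. They do not tell look-alikes from the thing itself.
- manip.trace(label, camera): "mask" (420x560 bool, what is visible of it).
- manip.spot_point(label, camera): "at" ([x, y, z] in m, in world coordinates, good to about 4 mm: a listed point, or the origin of a listed thing).
The state is a dict: "clock": time; "joint_pos": joint angles; "joint_velocities": joint speeds; "joint_efforts": joint torques, N m; "eef_pos": TCP position; "orientation": TCP orientation; "ft_force": force on the tool from outside, world axes, zero at the start; "moment": the same for the moment, N m; "opening": opening from 0.0 (shut) to 1.0 (fully open).
Only numpy, scipy, OpenCV 4.12 (cv2) and the standard library are available. Lean on these libraries where they do the work, as an engineer would, in place of code of your own. Each camera call takes 0.05 s, during which the arm holds its last target.

TASK

Set the grain mill up for coarse flakes: take the metal spacer ring out of its wooden holder and lower it over the mill's upright shaft until it sits flat on the deck, without dropping it, and roll the edge of the knurled thumbwheel at the front of the mill to the sixth click from its stop, where the dial pointer meets the one long tick. Leave the cookie bag, the tape roll and the paper packet where they are.

Things in the scene. Friction and masses are not known exactly. Their poses are not given: they have to be found in the camera images.
- ring_center (a point): centre (half-way up) of the loose aluminium spacer ring: outside diameter 60 mm, bore 44, height 32, about 0.08 to 0.17 kg, same both ways up. Starts flat in the holder, underside at z 6. There only its wall can be taken, at the holder's open front, one finger in the bore; over the shaft that finger is in the way, so put it down on the counter and take it again across the outside
- holder: fixed low wooden holder, 90 x 96 x 40 mm, origin at counter height under the ring's axis. Floor 6 thick; walls 40 high close round the ring behind (holder +x) and at both sides, ending 24 in front of the ring's axis. The -x side, towards the robot, is open, 66 wide, but for a lip 12 high lying 36 to 42 from the ring's axis
- shaft_foot (a point): point on the shaft's axis at deck height on the mill, a fixed grey box 170 (x) x 110 (y) mm, deck at z 46. Upright steel shaft, diameter 39, 42 high above the deck, top 6 tapered to 31. Mill axes: x from the thumbwheel in front to the shaft behind, z up. Deck clear 50 all round the axis. Seated, the ring's centre is 16 above this point
- wheel_front (a point): foremost point of the thumbwheel's exposed knurled edge, at mid thickness, z 28; mill axes. Level dark steel wheel, radius 33 mm, 14 thick, axis 33 behind this point; its edge stands 9 out of the slot. Turns under 1 to 1.5 N: a fingertip pressed on it with 3 to 6 N (mill +x) and moved to mill -y (right) raises the joint value, two or three clicks a stroke; repeat
- thumbwheel (a joint): turn of the wheel in rad, anticlockwise from above; stops at 0 and 2.618 (ten clicks). A click is 0.2618 rad (8.6 mm at the edge); a spring pulls it into the nearest click. Starts at 0 to 2 clicks; the sixth is 1.571. The black pointer on the round dial on the deck turns with it: to mill -y (right) at 0, to mill +x, at the one long tick, at the sixth click
- cookies: loose clear bag of cookies, 64 x 96 x 96 mm, origin under its centre: leave it
- tape_roll: loose roll of pale tape lying flat, 98 across, 25 mm high, origin under its centre: leave it
- packet: loose flat brown paper packet, 62 x 100 x 14 mm, origin under its centre: leave it
Mind the look-alikes: they are no part of the job. Of the things that look like the part that bears ring_center, the middle-sized one is meant.

How it is judged:
At the end, for the whole second after the job is handed in: The ring sits flat on the mill's deck round the shaft (centre 16 +- 3 mm above the deck, within 5 mm of the shaft's axis, within 0.08 rad of level) and the thumbwheel rests in its sixth click (1.571 +- 0.118 rad) (horizontal distance between ring_center and shaft_foot below 0.005 m and z of ring_center in the frame of shaft_foot between 0.013 and 0.019 m and angle between the z axis of ring_center and the z axis of shaft_foot, either way round below 0.08 rad and value of joint thumbwheel between 1.453 and 1.689 rad and velocity of joint thumbwheel between -0.1 and 0.1 rad/s); the robot touches nothing.
It fails at once if the ring is dropped down the shaft (faster than 0.4 m/s within 10 mm of its axis and less than 50 mm above its seat) instead of being lowered (horizontal distance between ring_center and shaft_foot below 0.01 m and z of ring_center in the frame of shaft_foot below 0.066 m and linear speed of ring above 0.4 m/s).
It fails at once if the cookie bag, tape roll or paper packet is shifted by more than 30 mm (distance of any of cookies, tape_roll, packet from where it was at the start of the episode above 0.03 m).
It also fails if it takes over 72 s, if anything falls off the work surface, if the arm or the gripper's body presses on something with over 40 N, if the wrist force passes 120 N, or if a joint passes its speed limit or range.

## Working session

There is one attempt and no reset: what is moved stays moved. The work goes in short steps, Python scripts to look and compute and a shell command to move; the robot and the scene stay as the last step left them, time stands still between calls to the robot, and variables do not carry over. Pictures are saved under pics/ and viewed, and the job is handed in when it is done.

```bash
ls; mkdir -p pics; python3 - <<'E'
from workcell import manip
import cv2
print(manip.sense())
for n in ("side","top","wrist"):
    im=manip.snapshot(n); cv2.imwrite(f"pics/{n}0.png",im[:,:,::-1])
    c=manip.calibration(n); print(n,c)
for l in ("ring_center","holder","shaft_foot","wheel_front","cookies","tape_roll","packet"):
    for cam in ("side","top"):
        print(l,cam,[(round(d["score"],2),[round(float(v),3) for v in d["at"]]) for d in manip.spot_point(l,cam)])
E
```

```text
pics
{'clock': 0.0, 'joint_pos': array([ 1.0667871 ,  0.33392089,  0.03983377,  1.46624644, -0.01339612,
        1.34328244, -0.05850361]), 'joint_velocities': array([ 1.23213727e-03,  2.09826470e-03,  5.79293120e-04, -1.30401212e-03,
        2.29941324e-03, -4.48085606e-04,  9.51609012e-05]), 'joint_efforts': array([-1.65951710e-04, -6.56366587e+01,  1.33481070e+00, -4.03803885e+01,
       -5.99250756e-02,  4.46264190e-02,  1.93109158e-04]), 'eef_pos': array([ 0.25579742, -0.59701573,  0.19696444]), 'orientation': array([-2.62201360e+00,  1.72906677e+00,  2.16847586e-03]), 'ft_force': array([0.14433621, 0.20168272, 0.33338833]), 'moment': array([-0.04109091, -0.00083459,  0.02777639]), 'opening': 0.9989723523967251}
side {'fx': 461.52258687499284, 'fy': 461.52258687499284, 'cx': 275.23523396768076, 'cy': 212.30909570229713, 'k1': 0.007039812275951519, 'rvec': array([ 2.18065479, -0.35423886,  0.16812495]), 'tvec': array([-0.56483228,  0.12838903,  1.43688444])}
top {'fx': 422.4550186292045, 'fy': 422.4550186292045, 'cx': 280.7689875584298, 'cy': 216.46646828584784, 'k1': 0.026632513
[... 468 characters left out ...]
.326, 0.008])]
ring_center top [(0.74, [0.6, -0.214, 0.022]), (0.56, [0.609, -0.328, 0.014])]
holder side [(0.92, [0.6, -0.219, 0.0]), (0.59, [0.601, -0.216, 0.022])]
holder top [(0.86, [0.602, -0.211, -0.0]), (0.22, [0.75, -0.093, 0.002])]
shaft_foot side [(0.82, [0.572, 0.134, 0.046])]
shaft_foot top [(0.87, [0.575, 0.131, 0.043])]
wheel_front side [(0.69, [0.451, 0.117, 0.027])]
wheel_front top [(0.7, [0.447, 0.121, 0.029])]
cookies side [(0.95, [0.752, -0.094, -0.0])]
cookies top [(0.86, [0.749, -0.095, 0.0])]
tape_roll side [(0.62, [0.457, -0.416, 0.0])]
tape_roll top [(0.67, [0.455, -0.416, -0.002])]
packet side [(0.55, [0.485, 0.387, 0.002])]
packet top [(0.69, [0.486, 0.389, 0.001])]
```

View pics/side0.png

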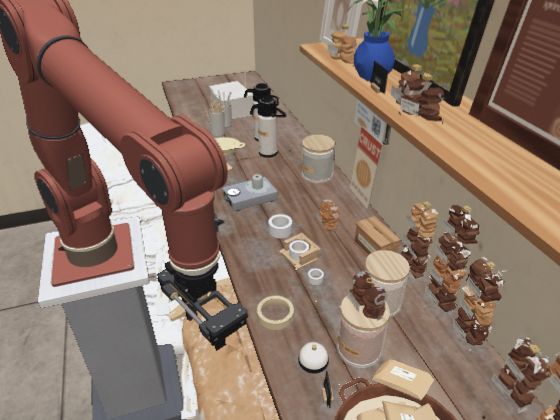

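View pics/top0.png

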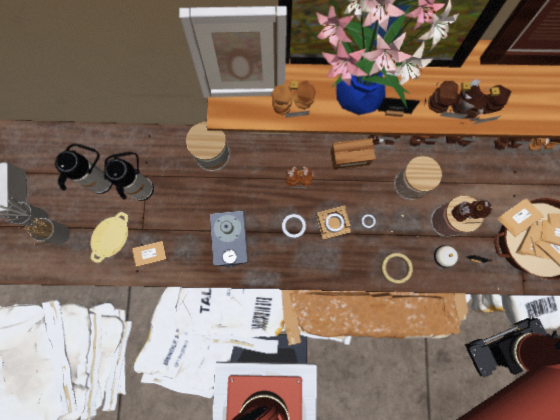

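```bash
cat > h.py <<'E'
from workcell import manip
import cv2, numpy as np
from scipy.spatial.transform import Rotation as R
def proj(n,P,c=None):
    c=c or manip.calibration(n)
    Rm=R.from_rotvec(c["rvec"]).as_matrix(); q=np.atleast_2d(P)@Rm.T+c["tvec"]
    s=q[:,:2]/q[:,2:]; s=s*(1+c["k1"]*(s**2).sum(1,keepdims=True))
    return s*[c["fx"],c["fy"]]+[c["cx"],c["cy"]]
def back(n,uv,z,c=None):
    c=c or manip.calibration(n)
    d=(np.atleast_2d(uv)-[c["cx"],c["cy"]])/[c["fx"],c["fy"]]; s=d.copy()
    for _ in range(10): s=d/(1+c["k1"]*(s**2).sum(1,keepdims=True))
    Rm=R.from_rotvec(c["rvec"]).as_matrix(); v=np.c_[s,np.ones(len(s))]@Rm; o=-Rm.T@c["tvec"]
    return o+v*((z-o[2])/v[:,2])[:,None]
def go(target,yaw=None):
    """rows helper: print shift in tool axes from current pose to target xyz, and rz to bring tool x to yaw"""
    s=manip.sense(); T=R.from_rotvec(s["orientation"])
    d=T.inv().apply(np.array(target)-s["eef_pos"])
    m=T.as_matrix(); print("pos",s["eef_pos"].round(4),"t",round(s["clock"],2),"F",s["ft_force"].round(1),"open",round(s["opening"],3))
    print("tool x",m[:,0].round(3),"z",m[:,2].round(3)); print("shift",d.round(4))
    if yaw is not None:
        des=np.c_[[np.cos(yaw),np.sin(yaw),0],[np.sin(yaw),-np.cos(yaw),0],[0,0,-1]]
        print("rot",(T.inv()*R.from_matrix(des)).as_rotvec().round(4))
def crop(n,x0,x1,y0,y1,k,out,draw=()):
    im=manip.snapshot(n)[:,:,::-1].copy(); c=manip.calibration(n)
    a=cv2.resize(im[y0:y1,x0:x1],None,fx=k,fy=k,interpolation=cv2.INTER_CUBIC)
    for P,col in draw:
        for u in proj(n,P,c): cv2.circle(a,tuple(int(v) for v in ((u-[x0,y0]+.5)*k)),1,col,-1)
    cv2.imwrite("pics/"+out,a)
E
python3 - <<'E'
from h import *
crop("top",200,400,190,280,4,"c_top.png"); crop("side",210,345,165,290,5,"c_side.png")
E
```

```text
(no output)
```

View pics/c_top.png

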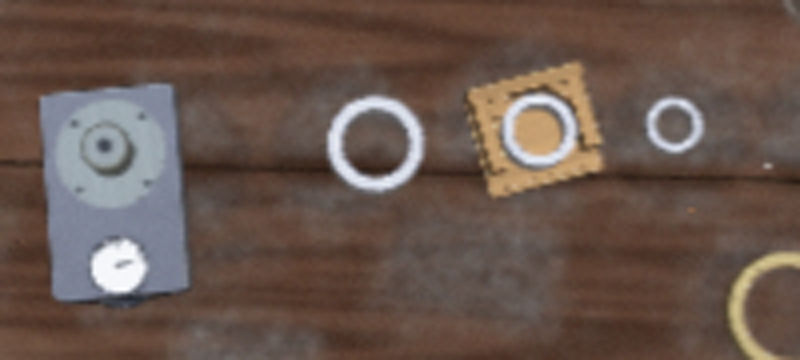

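View pics/c_side.png

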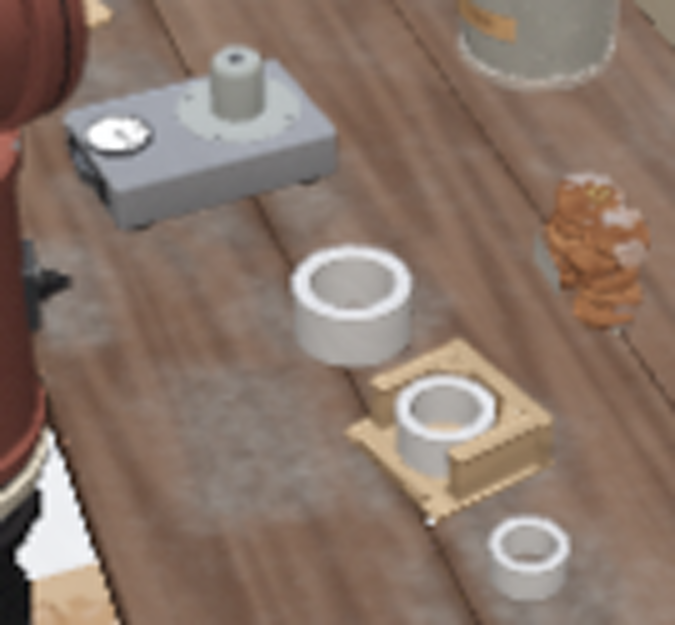

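```bash
python3 - <<'E'
from h import *
from scipy.optimize import minimize
def hull_mask(n,pts,c):
    m=np.zeros((420*4,560*4),np.uint8)
    for p in pts:
        u=(proj(n,p,c)*4+1.5).astype(np.int32); cv2.fillConvexPoly(m,cv2.convexHull(u),1)
    return cv2.resize(m.astype(np.float32),(560,420),interpolation=cv2.INTER_AREA)
def box(x0,x1,y0,y1,z0,z1): return np.array([[a,b,c] for a in(x0,x1) for b in(y0,y1) for c in(z0,z1)])
# holder boxes
parts=[box(-.042,.048,-.048,.048,0,.012),box(-.024,.048,-.048,-.033,0,.04),box(-.024,.048,.033,.048,0,.04),box(.03,.048,-.048,.048,0,.04)]
cy=[np.array([[.03*np.cos(t),.03*np.sin(t),z] for t in np.linspace(0,6.28,40) for z in (.006,.038)])]
cams={}
for n in("top","side"):
    manip.snapshot(n); c=manip.calibration(n)
    t=manip.trace("holder",n); r=manip.trace("ring_center",n)
    print(n,[(round(d["score"],2),int(d["mask"].sum()),np.argwhere(d["mask"]).mean(0).round(1)) for d in t],[(round(d["score"],2),int(d["mask"].sum()),np.argwhere(d["mask"]).mean(0).round(1)) for d in r])
    cams[n]=(c,t[0]["mask"])
def cost(p,which=("top","side")):
    Rz=R.from_euler("z",p[2]).as_matrix(); e=0
    for n in which:
        c,m=cams[n]; h=hull_mask(n,[q@Rz.T+[p[0],p[1],0] for q in parts+cy],c); e+=np.abs(h-m).sum()
    return e
for w in (("top",),("side",),("top","side")):
    b=min((minimize(cost,[.6,-.214,y],args=(w,),method="Nelder-Mead",options=dict(initial_simplex=[[.6,-.214,y],[.606,-.214,y],[.6,-.208,y],[.6,-.214,y+.1]])) for y in (.1,.2,.3)),key=lambda r:r.fun)
    print(w,b.x.round(4),b.fun)
# mill corners from crop
uv=np.array([[55,300],[188,288],[172,85],[40,97]])/4+[200,190]
X=back("top",uv,.046); print(X.round(4)); e1=X[3]-X[0];e2=X[2]-X[1]
print([np.arctan2(e[1],e[0]).round(3) for e in(e1,e2)],np.linalg.norm(e1),X.mean(0))
go([.575,-.22,.15],.2)
E
```

```text
top [] [(0.68, 295, array([226.4, 293.1])), (0.43, 161, array([222.9, 333.8]))]Traceback (most recent call last):
  File "<stdin>", line 17, in <module>
IndexError: list index out of range
```

```bash
python3 - <<'E'
from h import *
from scipy.optimize import minimize
def hull_mask(n,pts,c):
    m=np.zeros((420*4,560*4),np.uint8)
    for p in pts:
        u=(proj(n,p,c)*4+1.5).astype(np.int32); cv2.fillConvexPoly(m,cv2.convexHull(u),1)
    return cv2.resize(m.astype(np.float32),(560,420),interpolation=cv2.INTER_AREA)
def box(x0,x1,y0,y1,z0,z1): return np.array([[a,b,c] for a in(x0,x1) for b in(y0,y1) for c in(z0,z1)])
parts=[box(-.042,.048,-.048,.048,0,.012),box(-.024,.048,-.048,-.033,0,.04),box(-.024,.048,.033,.048,0,.04),box(.03,.048,-.048,.048,0,.04)]
cy=[np.array([[.03*np.cos(t),.03*np.sin(t),z] for t in np.linspace(0,6.28,40) for z in (.006,.038)])]
cams={}
for n in("top","side"):
    im=manip.snapshot(n); c=manip.calibration(n)
    uv=proj(n,[[.6,-.214,.02]],c)[0]
    hsv=cv2.cvtColor(im,cv2.COLOR_RGB2HSV).astype(int)
    x0,y0=(uv-26).astype(int)
    # wood: bright + yellowish; ring: bright grey
    m=(hsv[...,2]>135); w=np.zeros(m.shape,bool); w[y0:y0+52,x0:x0+52]=m[y0:y0+52,x0:x0+52]
    k,l,st,_=cv2.connectedComponentsWithStats(w.astype(np.uint8)); j=1+st[1:,4].argmax()
    mm=l==j; cs,_=cv2.findContours(mm.astype(np.uint8),cv2.RETR_EXTERNAL,cv2.CHAIN_APPROX_NONE); f=np.zeros(mm.shape,np.uint8); cv2.drawContours(f,cs,-1,1,-1)
    print(n,f.sum()); cams[n]=(c,f.astype(float))
    a=im[y0:y0+52,x0:x0+52,::-1].copy(); a=np.hstack([a,np.repeat(f[y0:y0+52,x0:x0+52,None]*255,3,2)]); cv2.imwrite(f"pics/m_{n}.png",cv2.resize(a,None,fx=5,fy=5))
def cost(p,which=("top","side")):
    Rz=R.from_euler("z",p[2]).as_matrix(); e=0
    for n in which:
        c,m=cams[n]; h=hull_mask(n,[q@Rz.T+[p[0],p[1],0] for q in parts+cy],c); e+=np.abs(h-m).sum()
    return e
for w in (("top",),("side",),("top","side")):
    b=min((minimize(cost,[.6,-.214,y],args=(w,),method="Nelder-Mead",options=dict(initial_simplex=[[.6,-.214,y],[.606,-.214,y],[.6,-.208,y],[.6,-.214,y+.1]])) for y in (.1,.2,.3)),key=lambda r:r.fun)
    print(w,b.x.round(4),b.fun)
uv=np.array([[55,300],[188,288],[172,85],[40,97]])/4+[200,190]
X=back("top",uv,.046); print(X.round(4)); e1=X[3]-X[0];e2=X[2]-X[1]
print([np.arctan2(e[1],e[0]).round(3) for e in(e1,e2)],np.linalg.norm(e1),X.mean(0))
go([.575,-.22,.15],.2)
E
```

```text
top 783
side 1782
('top',) [ 0.5985 -0.2132  0.2684] 102.9375
('side',) [ 0.6009 -0.2163  0.2661] 897.125
('top', 'side') [ 0.5995 -0.2143  0.2742] 1006.125
[[0.451  0.171  0.046 ]
 [0.4627 0.0661 0.046 ]
 [0.6262 0.0849 0.046 ]
 [0.6139 0.1911 0.046 ]]
[np.float64(0.123), np.float64(0.114)] 0.164147620411318 [0.53845865 0.12825196 0.046     ]
pos [ 0.256  -0.5974  0.1978] t 1.2 F [-0.2 -0.3 -0.2] open 0.998
tool x [ 0.394 -0.919 -0.   ] z [ 0.  0. -1.]
shift [-0.2213 -0.4419  0.0479]
rot [-1.000e-04  0.000e+00 -1.366e+00]
```

View pics/m_top.png

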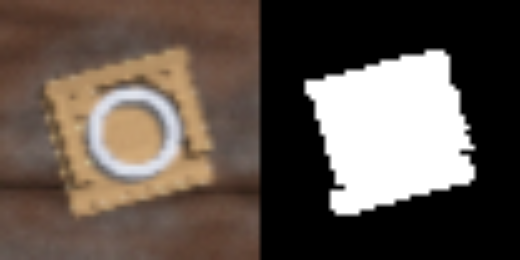

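View pics/m_side.png

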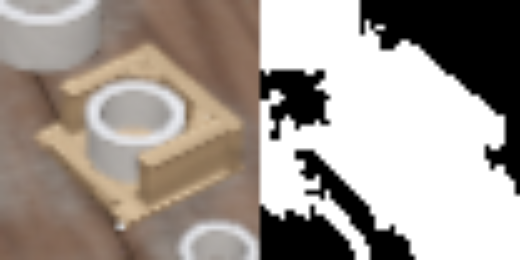

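```bash
A='{"x":-0.221,"y":-0.442,"z":0.03,"rz":-1.43,"jaw":-1}'; python3 -m jog '[{"x":-0.221,"y":-0.442,"z":0.03,"rz":-1.43,"jaw":-1},{"x":-0.221,"y":-0.442,"z":0.03,"rz":-1.43,"jaw":-1},{"x":-0.221,"y":-0.442,"z":0.03,"rz":-1.43,"jaw":-1},{"x":-0.221,"y":-0.442,"z":0.03,"rz":-1.43,"jaw":-1},{"x":-0.221,"y":-0.442,"z":0.03,"rz":-1.43,"jaw":-1},{"x":-0.221,"y":-0.442,"z":0.03,"rz":-1.43,"jaw":-1},{"x":-0.221,"y":-0.442,"z":0.03,"rz":-1.43,"jaw":-1},{"x":-0.221,"y":-0.442,"z":0.03,"rz":-1.43,"jaw":-1}]'; python3 -c "
from h import *
go([.5745,-.221,.17],.27)"
```

```text
pos [ 0.256  -0.5974  0.1978] t 1.2 F [-0.2 -0.3 -0.2] open 0.998
tool x [ 0.394 -0.919 -0.   ] z [ 0.  0. -1.]
shift [-0.2206 -0.441   0.0279]
rot [-1.000e-04  0.000e+00 -1.436e+00]validation failed for argument at $[0]...
```

```bash
python3 -m jog '[{"x":-0.221,"y":-0.442,"z":0.03,"rx":0,"ry":0,"rz":-1.43,"jaw":-1},{"x":-0.221,"y":-0.442,"z":0.03,"rx":0,"ry":0,"rz":-1.43,"jaw":-1},{"x":-0.221,"y":-0.442,"z":0.03,"rx":0,"ry":0,"rz":-1.43,"jaw":-1},{"x":-0.221,"y":-0.442,"z":0.03,"rx":0,"ry":0,"rz":-1.43,"jaw":-1},{"x":-0.221,"y":-0.442,"z":0.03,"rx":0,"ry":0,"rz":-1.43,"jaw":-1},{"x":-0.221,"y":-0.442,"z":0.03,"rx":0,"ry":0,"rz":-1.43,"jaw":-1},{"x":-0.221,"y":-0.442,"z":0.03,"rx":0,"ry":0,"rz":-1.43,"jaw":-1},{"x":-0.221,"y":-0.442,"z":0.03,"rx":0,"ry":0,"rz":-1.43,"jaw":-1}]'; python3 -c "
from h import *
go([.5745,-.221,.17],.27)"
```

```text
clock: 1.87
eef_pos: [0.472, -0.3418, 0.1779]
orientation: [3.131, -0.251, 0.001]
ft_force: [0.2, -2.0, -1.1]
opening: 1.001
pos [ 0.472  -0.3418  0.1779] t 1.87 F [ 0.2 -2.  -1.1] open 1.001
tool x [ 0.987 -0.159  0.001] z [ 0.001 -0.    -1.   ]
shift [ 0.082  -0.1356  0.0079]
rot [ 0.0005 -0.0005 -0.43  ]
```

```bash
python3 -m jog '[{"x":0.082,"y":-0.136,"z":0.008,"rx":0,"ry":0,"rz":-0.43,"jaw":-1},{"x":0.082,"y":-0.136,"z":0.008,"rx":0,"ry":0,"rz":-0.43,"jaw":-1},{"x":0.082,"y":-0.136,"z":0.008,"rx":0,"ry":0,"rz":-0.43,"jaw":-1},{"x":0.082,"y":-0.136,"z":0.008,"rx":0,"ry":0,"rz":-0.43,"jaw":-1},{"x":0.082,"y":-0.136,"z":0.008,"rx":0,"ry":0,"rz":-0.43,"jaw":-1},{"x":0.082,"y":-0.136,"z":0.008,"rx":0,"ry":0,"rz":-0.43,"jaw":-1}]'; python3 -c "
from h import *
go([.5745,-.221,.12],.27)
crop('wrist',0,560,0,420,1,'w1.png')
c=manip.calibration('wrist')
print('pred ring top',proj('wrist',[[.5995,-.214,.038]],c), 'pred tcp',proj('wrist',[[.5745,-.221,.038]],c))
print([(round(d['score'],2),d['at']) for d in manip.spot_point('ring_center','wrist')])
print([(round(d['score'],2),d['at']) for d in manip.spot_point('holder','wrist')])"
```

```text
clock: 2.37
eef_pos: [0.5758, -0.2179, 0.1696]
orientation: [-3.112, -0.429, -0.001]
ft_force: [-1.2, -0.2, 0.1]
opening: 1.004
pos [ 0.5758 -0.2179  0.1696] t 2.37 F [-1.2 -0.2  0.1] open 1.004
tool x [0.963 0.271 0.001] z [ 0.001  0.001 -1.   ]
shift [-0.0021  0.0026  0.0496]
rot [-0.0005 -0.0007  0.0043]
pred ring top [[305.8049016  195.53820275]] pred tcp [[276.73561208 195.58648994]]
[(0.83, [0.6092, -0.3248, 0.0126])]
[(0.93, [0.5992, -0.2106, -0.0019])]
```

View pics/w1.png

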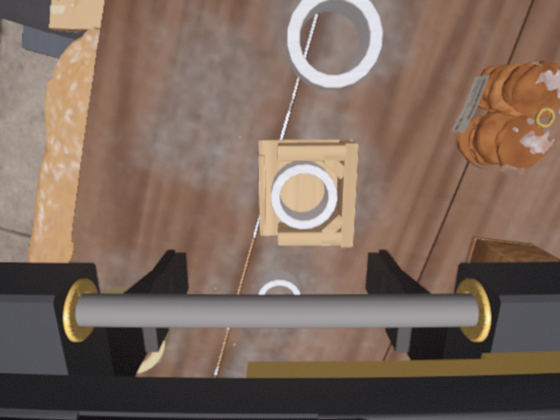

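```bash
cat >> h.py <<'E'
def ring_fit(cam,guess,ztop,ro=.03,ri=.022,half=70):
    """bright low-saturation annulus near guess; returns world centre of top face fitted via mask vs model"""
    from scipy.optimize import minimize
    im=manip.snapshot(cam); c=manip.calibration(cam)
    hsv=cv2.cvtColor(im,cv2.COLOR_RGB2HSV).astype(int)
    sc=np.clip((hsv[...,2]-120)/60.,0,1)*np.clip((70-hsv[...,1])/30.,0,1)
    th=np.linspace(0,2*np.pi,72)
    S=cv2.GaussianBlur(sc.astype(np.float32),(0,0),0.7)
    k=4
    def samp(p,r):
        u=proj(cam,np.c_[p[0]+r*np.cos(th),p[1]+r*np.sin(th),np.full(72,ztop)],c).astype(np.float32)
        return cv2.remap(S,u[None,:,0],u[None,:,1],cv2.INTER_LINEAR).mean()
    def cost(p):
        return -(samp(p,ri+.002)+samp(p,(ri+ro)/2)+samp(p,ro-.002))+samp(p,ro+.0025)+samp(p,ri-.0025)
    g=np.array(guess[:2]); best=min(((cost(g+[a,b]),a,b) for a in np.arange(-.012,.0121,.003) for b in np.arange(-.012,.0121,.003)))
    r=minimize(cost,g+best[1:],method="Nelder-Mead",options=dict(initial_simplex=[g+best[1:],g+best[1:]+[.002,0],g+best[1:]+[0,.002]]))
    return r.x,r.fun
E
python3 - <<'E'
from h import *
p,f=ring_fit("wrist",[.5995,-.214],.038); print(p,f)
th=np.linspace(0,6.28,80)
Rz=R.from_euler("z",.27).as_matrix()
def L(a,b): return np.linspace(a,b,40)
hb=np.vstack([L([-.024,-.048,.04],[.048,-.048,.04]),L([-.024,.048,.04],[.048,.048,.04]),L([.048,-.048,.04],[.048,.048,.04]),L([-.042,-.048,.012],[-.042,.048,.012])])@Rz.T+[p[0],p[1],0]
crop("wrist",220,400,110,260,4,"w2.png",[(np.c_[p[0]+.03*np.cos(th),p[1]+.03*np.sin(th),th*0+.038],(0,0,255)),(np.c_[p[0]+.022*np.cos(th),p[1]+.022*np.sin(th),th*0+.038],(0,255,0)),(hb,(255,0,0))])
for cam in("top","side"): print(cam,ring_fit(cam,[.5995,-.214],.038))
E
```

```text
[ 0.5990045  -0.21310555] -2.6638569831848145
top (array([ 0.59898461, -0.21198653]), np.float64(-1.5285308361053467))
side (array([ 0.5992487 , -0.21326902]), np.float64(-1.6146295070648193))
```

View pics/w2.png

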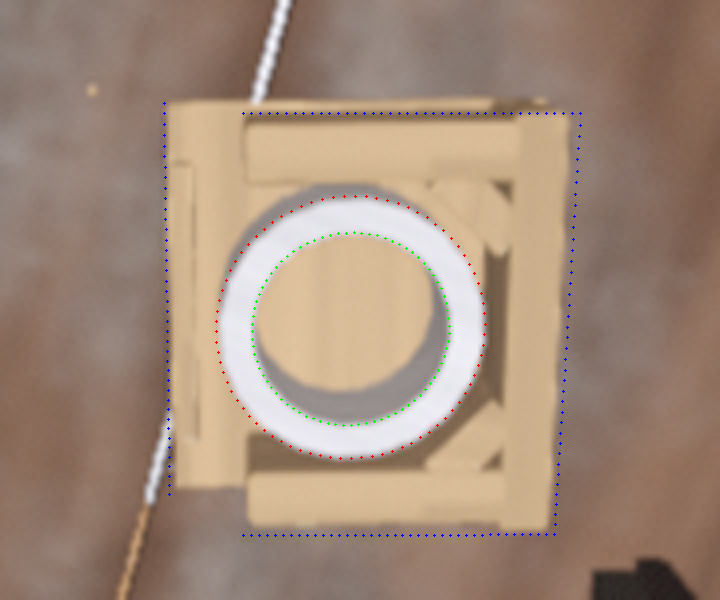

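```bash
python3 -m jog '[{"x":-0.0025,"y":0.0017,"z":0.04,"rx":0,"ry":0,"rz":0,"jaw":0.45},{"x":-0.0025,"y":0.0017,"z":0.08,"rx":0,"ry":0,"rz":0,"jaw":0.45},{"x":-0.0025,"y":0.0017,"z":0.1,"rx":0,"ry":0,"rz":0,"jaw":0.45},{"x":-0.0025,"y":0.0017,"z":0.1,"rx":0,"ry":0,"rz":0,"jaw":0.45},{"x":-0.0025,"y":0.0017,"z":0.1,"rx":0,"ry":0,"rz":0,"jaw":0.45}]' 30; python3 -c "
from h import *
go([.5739,-.2200,.0165],.27)
crop('wrist',0,560,0,420,1,'w3.png')"
```

```text
clock: 3.13
eef_pos: [0.5713, -0.2246, 0.0698]
orientation: [3.113, 0.418, -0.002]
ft_force: [1.1, -0.3, 0.8]
opening: 0.708
pos [ 0.5713 -0.2246  0.0698] t 3.13 F [ 1.1 -0.3  0.8] open 0.708
tool x [ 0.965  0.264 -0.001] z [-0.001 -0.    -1.   ]
shift [ 0.0037 -0.0038  0.0533]
rot [ 0.      0.0011 -0.0031]
```

View pics/w3.png

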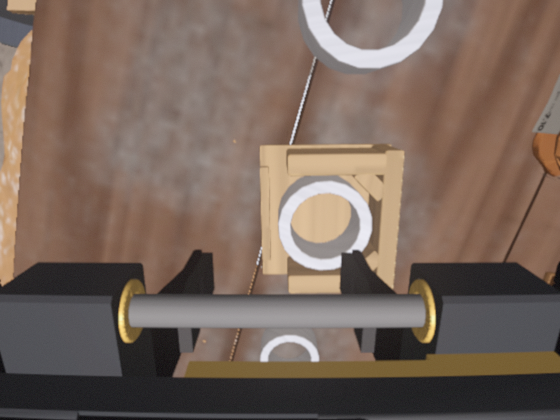

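```bash
python3 -m jog '[{"x":0.0037,"y":-0.0038,"z":0,"rx":0,"ry":0,"rz":-0.003,"jaw":0.45},{"x":0.0037,"y":-0.0038,"z":0,"rx":0,"ry":0,"rz":-0.003,"jaw":0.45},{"x":0.0037,"y":-0.0038,"z":0,"rx":0,"ry":0,"rz":-0.003,"jaw":0.45},{"x":0.0037,"y":-0.0038,"z":0,"rx":0,"ry":0,"rz":-0.003,"jaw":0.45},{"x":0.0037,"y":-0.0038,"z":0,"rx":0,"ry":0,"rz":-0.003,"jaw":0.45},{"x":0.0037,"y":-0.0038,"z":0,"rx":0,"ry":0,"rz":-0.003,"jaw":0.45},{"x":0.0037,"y":-0.0038,"z":0,"rx":0,"ry":0,"rz":-0.003,"jaw":0.45},{"x":0.0037,"y":-0.0038,"z":0,"rx":0,"ry":0,"rz":-0.003,"jaw":0.45}]' 30; python3 -c "
from h import *
go([.5739,-.2200,.0165],.27)
print(ring_fit('wrist',[.599,-.213],.038))
for i in range(3): print(manip.sense()['eef_pos'])"
```

```text
clock: 3.85
eef_pos: [0.5751, -0.2202, 0.0714]
orientation: [3.111, 0.423, 0.002]
ft_force: [0.1, -0.2, 0.2]
opening: 0.279
pos [ 0.5751 -0.2202  0.0714] t 3.85 F [ 0.1 -0.2  0.2] open 0.279
tool x [0.964 0.267 0.001] z [ 0.002 -0.001 -1.   ]
shift [-0.0012 -0.0007  0.0549]
rot [ 0.0017 -0.0012  0.0001]
(array([ 0.59902906, -0.21207144]), np.float64(-2.393739938735962))
[ 0.57514108 -0.2202051   0.07137135]
[ 0.57514108 -0.2202051   0.07137135]
[ 0.57514108 -0.2202051   0.07137135]
```

```bash
python3 -m jog '[{"x":-0.001,"y":-0.0007,"z":0.02,"rx":0,"ry":0,"rz":0,"jaw":0.45},{"x":-0.001,"y":-0.0007,"z":0.035,"rx":0,"ry":0,"rz":0,"jaw":0.45},{"x":-0.001,"y":-0.0007,"z":0.045,"rx":0,"ry":0,"rz":0,"jaw":0.45},{"x":-0.001,"y":-0.0007,"z":0.054,"rx":0,"ry":0,"rz":0,"jaw":0.45},{"x":-0.001,"y":-0.0007,"z":0.054,"rx":0,"ry":0,"rz":0,"jaw":0.45},{"x":-0.001,"y":-0.0007,"z":0.054,"rx":0,"ry":0,"rz":0,"jaw":0.45}]' 30; python3 -c "
from h import *
go([.5739,-.2200,.0165],.27)
crop('wrist',0,560,0,420,1,'w4.png')"
```

```text
clock: 4.4
eef_pos: [0.574, -0.2198, 0.0172]
orientation: [3.112, 0.423, 0.001]
ft_force: [0.8, 0.2, 0.7]
opening: 0.278
pos [ 0.574  -0.2198  0.0172] t 4.4 F [0.8 0.2 0.7] open 0.278
tool x [0.964 0.267 0.001] z [ 0.001 -0.001 -1.   ]
shift [-0.0001  0.0002  0.0007]
rot [ 0.0012 -0.0007  0.0001]
```

View pics/w4.png

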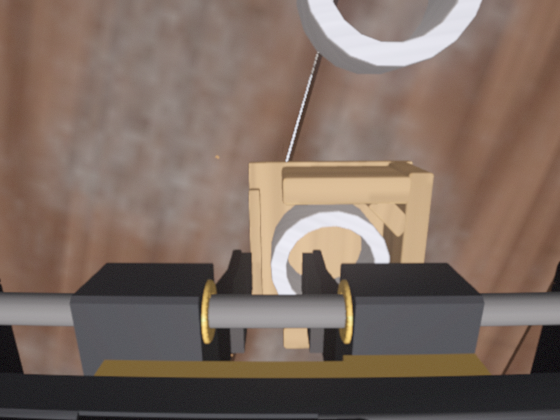

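Picture: fingers straddle the ring's front wall (near (272,275)), one in the bore. Close.

```bash
python3 -m jog '[{"x":0,"y":0,"z":0,"rx":0,"ry":0,"rz":0,"jaw":1},{"x":0,"y":0,"z":0,"rx":0,"ry":0,"rz":0,"jaw":1},{"x":0,"y":0,"z":0,"rx":0,"ry":0,"rz":0,"jaw":1},{"x":0,"y":0,"z":0,"rx":0,"ry":0,"rz":0,"jaw":1},{"x":0,"y":0,"z":0,"rx":0,"ry":0,"rz":0,"jaw":1},{"x":0,"y":0,"z":0,"rx":0,"ry":0,"rz":0,"jaw":1}]' 30
python3 -m jog '[{"x":0,"y":0,"z":-0.005,"rx":0,"ry":0,"rz":0,"jaw":1},{"x":0,"y":0,"z":-0.01,"rx":0,"ry":0,"rz":0,"jaw":1},{"x":0,"y":0,"z":-0.02,"rx":0,"ry":0,"rz":0,"jaw":1},{"x":0,"y":0,"z":-0.03,"rx":0,"ry":0,"rz":0,"jaw":1},{"x":0,"y":0,"z":-0.045,"rx":0,"ry":0,"rz":0,"jaw":1},{"x":0,"y":0,"z":-0.06,"rx":0,"ry":0,"rz":0,"jaw":1},{"x":0,"y":0,"z":-0.06,"rx":0,"ry":0,"rz":0,"jaw":1}]' 30; python3 -c "
from h import *
go([.5739,-.2200,.0165],.27)
crop('wrist',0,560,0,420,1,'w5.png');crop('side',210,345,165,290,5,'s5.png')"
```

```text
clock: 4.95
eef_pos: [0.5745, -0.22, 0.018]
orientation: [3.111, 0.423, 0.003]
ft_force: [-0.1, 0.3, 0.4]
opening: 0.01
clock: 5.53
eef_pos: [0.5766, -0.2204, 0.0823]
orientation: [3.109, 0.422, 0.011]
ft_force: [0.1, -0.5, 1.1]
opening: 0.007
pos [ 0.5766 -0.2204  0.0823] t 5.53 F [ 0.1 -0.5  1.1] open 0.007
tool x [0.964 0.267 0.006] z [ 0.008 -0.003 -1.   ]
shift [-0.0029 -0.0015  0.0658]
rot [ 0.0054 -0.0063  0.0001]
```

View pics/w5.png

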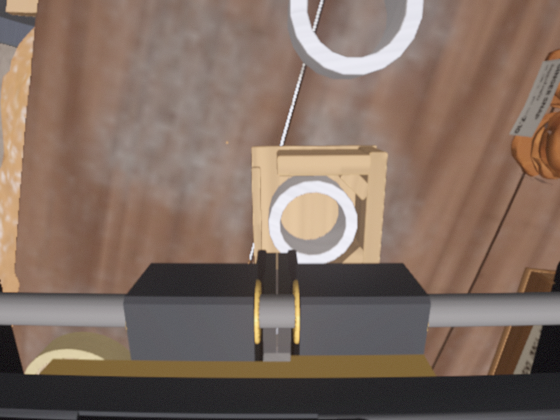

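View pics/s5.png

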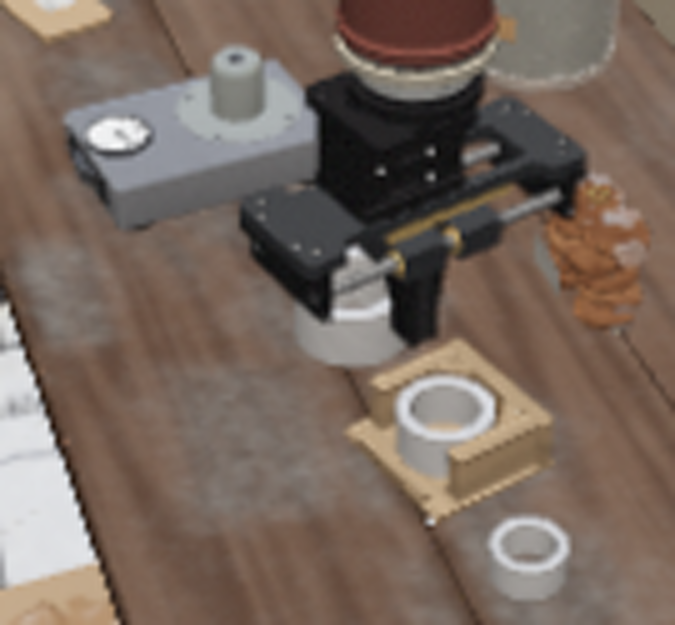

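```bash
python3 -c "
from h import *
s=manip.sense();T=R.from_rotvec(s['orientation'])
for d in ([0,0,0],[0,0,-.019],[0,.0095,0],[0,-.0095,0],[0,0,-.04],[0,-.0095,-.04],[0,.0095,-.06]): print(d,proj('wrist',[s['eef_pos']+T.apply(d)]))
p=ring_fit('wrist',[.599,-.213],.038);print(p)
print(ring_fit('top',[.599,-.213],.038),ring_fit('side',[.599,-.213],.038))
c=manip.calibration('wrist');Rm=R.from_rotvec(c['rvec']);o=-Rm.inv().apply(c['tvec']);print('cam in tool',T.inv().apply(o-s['eef_pos']),T.inv().apply(Rm.inv().apply([0,0,1])))
"
```

```text
[0, 0, 0] [[277.21623293 251.77908741]]
[0, 0, -0.019] [[277.24377692 266.45448467]]
[0, 0.0095, 0] [[277.20261695 267.6690628 ]]
[0, -0.0095, 0] [[277.2301047  235.43787776]]
[0, 0, -0.04] [[277.28122075 286.48245949]]
[0, -0.0095, -0.04] [[277.29988939 266.84791876]]
[0, 0.0095, -0.06] [[277.3045606  331.61808693]]
(array([ 0.59804663, -0.21146945]), np.float64(-2.3823251724243164))
(array([ 0.59903492, -0.21290811]), np.float64(-0.5835863351821899)) (array([ 0.59926986, -0.21322305]), np.float64(-1.6124273538589478))
cam in tool [-0.00077738 -0.07733145 -0.18427476] [-0.0032881   0.27842811  0.96045144]
```

```bash
python3 -c "
from h import *
s=manip.sense();T=R.from_rotvec(s['orientation']);D=lambda *d: np.array([s['eef_pos']+T.apply(d)])
crop('wrist',200,360,200,350,5,'w6.png',[(D(0,0,0),(0,0,255)),(np.vstack([D(0,-.0095,0),D(0,.0095,0)]),(0,255,0)),(np.vstack([D(0,-.0095,-.019),D(0,.0095,-.019)]),(255,0,0))])
crop('side',255,325,195,245,10,'s6.png',[(D(0,0,0),(0,0,255)),(np.vstack([D(0,-.0095,0),D(0,.0095,0)]),(0,255,0)),(np.vstack([D(0,-.0095,-.019),D(0,.0095,-.019)]),(255,0,0))])
"
```

```text
(no output)
```

View pics/w6.png

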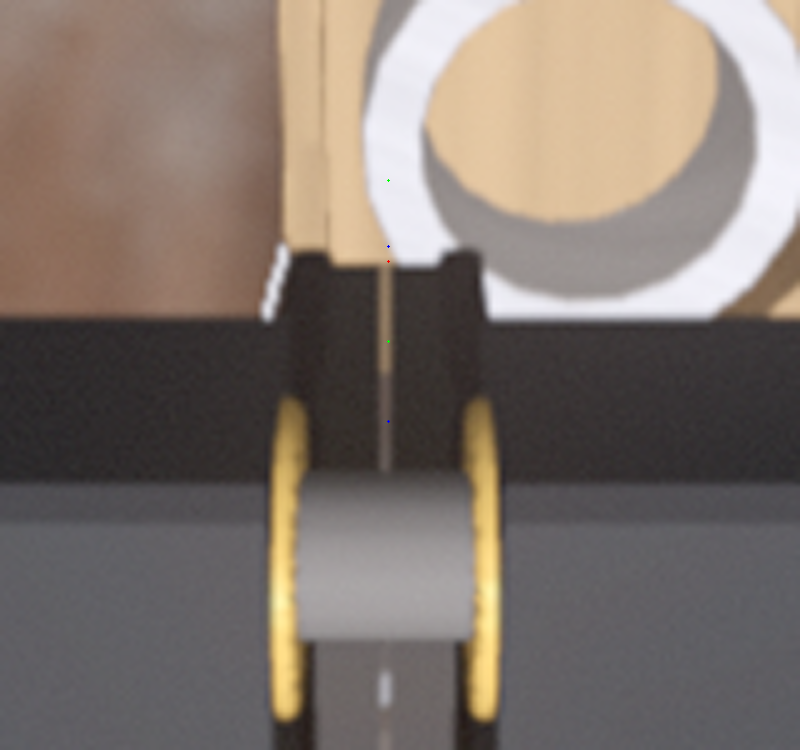

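View pics/s6.png

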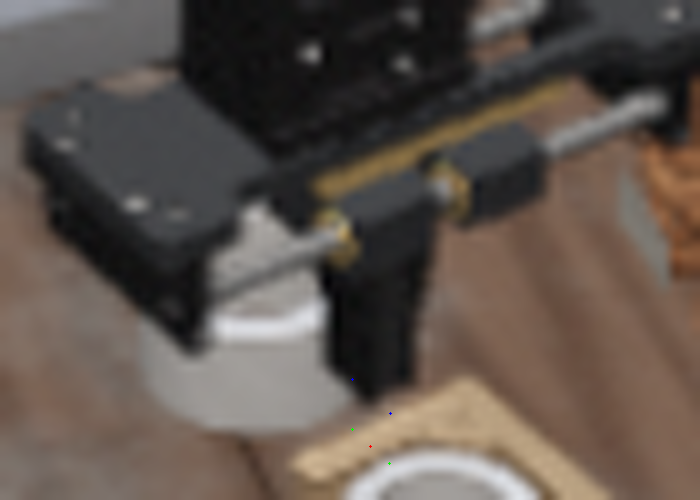

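```bash
python3 -m jog '[{"x":-0.003,"y":-0.0012,"z":0,"rx":0.005,"ry":-0.006,"rz":0,"jaw":0.45},{"x":-0.003,"y":-0.0012,"z":0,"rx":0.005,"ry":-0.006,"rz":0,"jaw":0.45},{"x":-0.003,"y":-0.0012,"z":0,"rx":0.005,"ry":-0.006,"rz":0,"jaw":0.45},{"x":-0.003,"y":-0.0012,"z":0,"rx":0.005,"ry":-0.006,"rz":0,"jaw":0.45},{"x":-0.003,"y":-0.0012,"z":0.035,"rx":0.005,"ry":-0.006,"rz":0,"jaw":0.45},{"x":-0.003,"y":-0.0012,"z":0.06,"rx":0.005,"ry":-0.006,"rz":0,"jaw":0.45},{"x":-0.003,"y":-0.0012,"z":0.066,"rx":0.005,"ry":-0.006,"rz":0,"jaw":0.45},{"x":-0.003,"y":-0.0012,"z":0.066,"rx":0.005,"ry":-0.006,"rz":0,"jaw":0.45}]' 30
 python3 -c "
from h import *
go([.5739,-.2200,0],.27)
s=manip.sense();T=R.from_rotvec(s['orientation']);D=lambda *d: np.array([s['eef_pos']+T.apply(d)])
crop('side',255,335,195,265,9,'s7.png',[(D(0,0,0),(0,0,255)),(np.vstack([D(0,-.0095,0),D(0,.0095,0)]),(0,255,0)),(np.vstack([D(0,-.0095,-.019),D(0,.0095,-.019)]),(255,0,0))])
"
```

```text
clock: 6.55
eef_pos: [0.5695, -0.219, 0.0095]
orientation: [-3.108, -0.422, 0.013]
ft_force: [-0.8, 0.3, 0.0]
opening: 0.271
pos [ 0.5695 -0.219   0.0095] t 6.55 F [-0.8  0.3  0. ] open 0.271
tool x [ 0.964  0.267 -0.008] z [-0.009  0.004 -1.   ]
shift [0.0041 0.0022 0.0095]
rot [-0.0059  0.0079  0.0001]
```

View pics/s7.png

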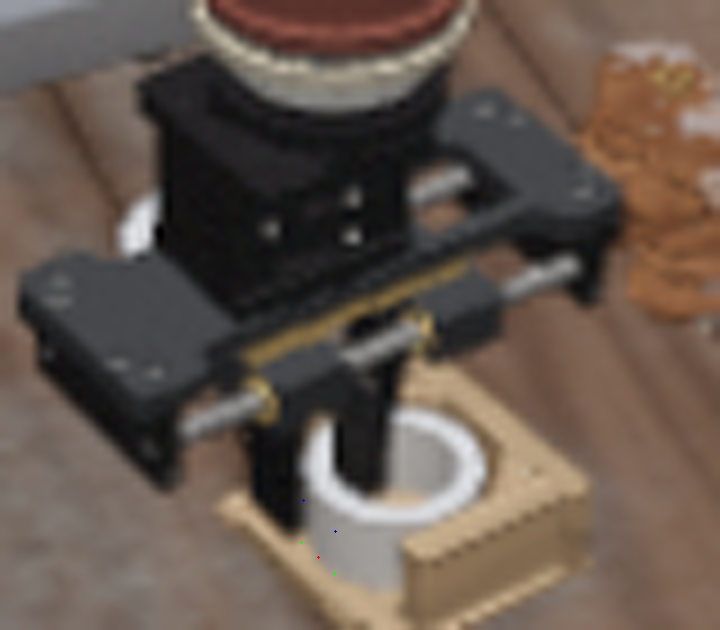

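```bash
python3 -m jog '[{"x":0.004,"y":0.0015,"z":0.003,"rx":-0.006,"ry":0.008,"rz":0,"jaw":0.45},{"x":0.004,"y":0.0015,"z":0.007,"rx":-0.006,"ry":0.008,"rz":0,"jaw":0.45},{"x":0.004,"y":0.0015,"z":0.011,"rx":-0.006,"ry":0.008,"rz":0,"jaw":0.45},{"x":0.004,"y":0.0015,"z":0.011,"rx":-0.006,"ry":0.008,"rz":0,"jaw":0.45},{"x":0.004,"y":0.0015,"z":0.011,"rx":-0.006,"ry":0.008,"rz":0,"jaw":0.45}]' 30
 python3 -c "
from h import *
go([.5739,-.2200,0],.27)
crop('side',255,335,195,265,9,'s8.png')
"
```

```text
clock: 7.02
eef_pos: [0.5747, -0.2196, 0.0003]
orientation: [3.112, 0.423, 0.003]
ft_force: [-0.1, -0.7, -1.0]
opening: 0.273
pos [ 5.747e-01 -2.196e-01  3.000e-04] t 7.02 F [-0.1 -0.7 -1. ] open 0.273
tool x [0.964 0.267 0.002] z [ 0.002 -0.001 -1.   ]
shift [-0.0009  0.0002  0.0003]
rot [ 0.0014 -0.0019  0.0002]
```

View pics/s8.png

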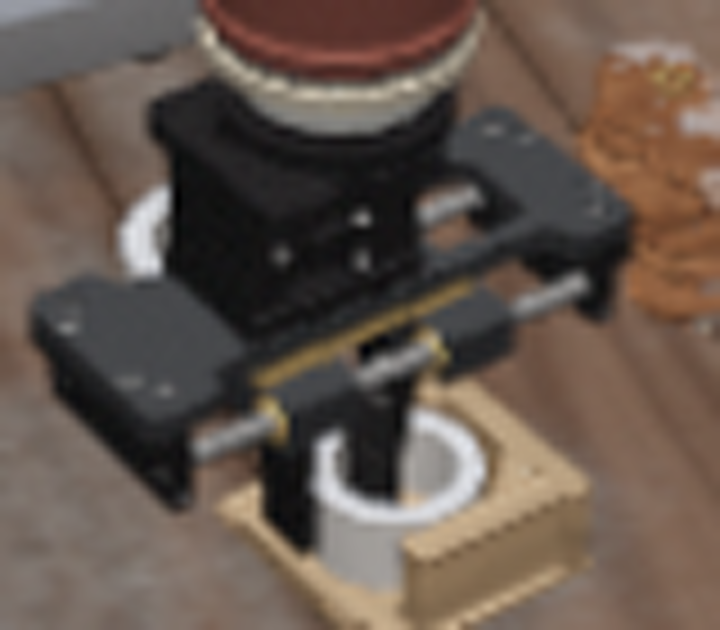

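```bash
python3 -m jog '[{"x":-0.001,"y":0,"z":0,"rx":0,"ry":0,"rz":0,"jaw":1},{"x":-0.001,"y":0,"z":0,"rx":0,"ry":0,"rz":0,"jaw":1},{"x":-0.001,"y":0,"z":0,"rx":0,"ry":0,"rz":0,"jaw":1},{"x":-0.001,"y":0,"z":0,"rx":0,"ry":0,"rz":0,"jaw":1},{"x":-0.001,"y":0,"z":0,"rx":0,"ry":0,"rz":0,"jaw":1}]' 30
python3 -m jog '[{"x":0,"y":0,"z":-0.005,"rx":0,"ry":0,"rz":0,"jaw":1},{"x":0,"y":0,"z":-0.015,"rx":0,"ry":0,"rz":0,"jaw":1},{"x":0,"y":0,"z":-0.03,"rx":0,"ry":0,"rz":0,"jaw":1},{"x":0,"y":0,"z":-0.045,"rx":0,"ry":0,"rz":0,"jaw":1},{"x":0,"y":0,"z":-0.06,"rx":0,"ry":0,"rz":0,"jaw":1},{"x":0,"y":0,"z":-0.06,"rx":0,"ry":0,"rz":0,"jaw":1}]' 30; python3 -c "
from h import *
go([.5739,-.2200,0],.27)
crop('wrist',0,560,0,420,1,'w9.png');crop('side',255,335,185,265,8,'s9.png')"
```

```text
clock: 7.48
eef_pos: [0.5739, -0.2201, 0.0006]
orientation: [3.112, 0.423, 0.004]
ft_force: [-0.4, -0.1, 1.1]
opening: 0.096
clock: 7.98
eef_pos: [0.5758, -0.2204, 0.0645]
orientation: [3.109, 0.423, 0.011]
ft_force: [0.9, -0.3, -1.8]
opening: 0.092
pos [ 0.5758 -0.2204  0.0645] t 7.98 F [ 0.9 -0.3 -1.8] open 0.092
tool x [0.964 0.267 0.006] z [ 0.007 -0.003 -1.   ]
shift [-0.0021 -0.0012  0.0645]
rot [ 0.0047 -0.0063  0.0002]
```

View pics/w9.png

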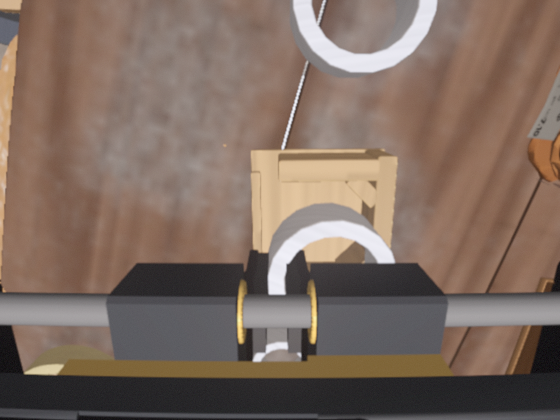

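View pics/s9.png

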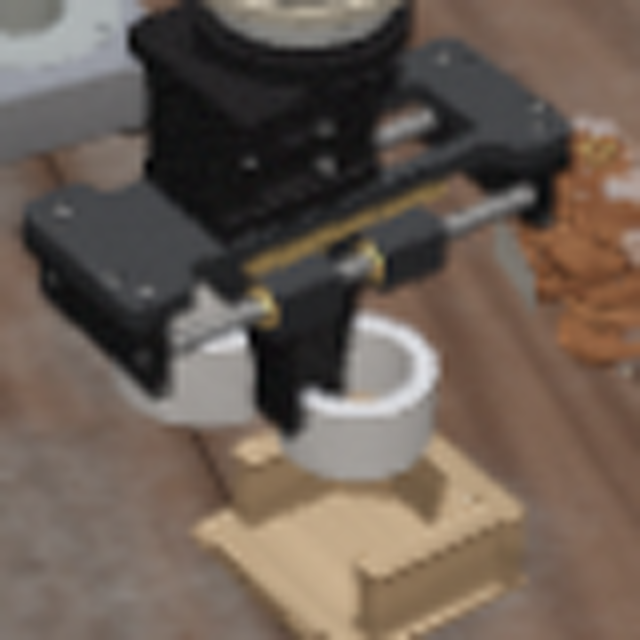

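```bash
python3 -c "
from h import *
go([.465,-.027,.07],.27)"
```

```text
pos [ 0.5741 -0.2201  0.0612] t 8.08 F [-0.8  0.3 -2.6] open 0.091
tool x [0.964 0.267 0.003] z [ 0.004 -0.002 -1.   ]
shift [-0.0536 -0.2152 -0.0095]
rot [ 0.0027 -0.0032  0.    ]
```

```bash
python3 -m jog '[{"x":-0.01,"y":-0.02,"z":-0.012,"rx":0,"ry":0,"rz":0,"jaw":1},{"x":-0.02,"y":-0.055,"z":-0.012,"rx":0,"ry":0,"rz":0,"jaw":1},{"x":-0.03,"y":-0.09,"z":-0.012,"rx":0,"ry":0,"rz":0,"jaw":1},{"x":-0.04,"y":-0.13,"z":-0.012,"rx":0,"ry":0,"rz":0,"jaw":1},{"x":-0.05,"y":-0.17,"z":-0.012,"rx":0,"ry":0,"rz":0,"jaw":1},{"x":-0.054,"y":-0.2,"z":-0.012,"rx":0,"ry":0,"rz":0,"jaw":1},{"x":-0.054,"y":-0.215,"z":-0.012,"rx":0,"ry":0,"rz":0,"jaw":1},{"x":-0.054,"y":-0.215,"z":-0.012,"rx":0,"ry":0,"rz":0,"jaw":1}]' 30; python3 -m jog '[{"x":0,"y":0,"z":0,"rx":0,"ry":0,"rz":0,"jaw":1},{"x":0,"y":0,"z":0,"rx":0,"ry":0,"rz":0,"jaw":1}]'; python3 -c "
from h import *
go([.465,-.027,-.004],.27)
crop('side',210,345,165,290,5,'s10.png');crop('wrist',0,560,0,420,1,'w10.png')"
```

```text
clock: 8.75
eef_pos: [0.4629, -0.0237, 0.0718]
orientation: [3.11, 0.43, 0.003]
ft_force: [0.7, 0.4, -0.3]
opening: 0.095
clock: 8.92
eef_pos: [0.4624, -0.0239, 0.0712]
orientation: [3.111, 0.431, 0.002]
ft_force: [-0.1, -0.9, -1.5]
opening: 0.093
pos [ 0.4624 -0.0239  0.0712] t 8.92 F [-0.1 -0.9 -1.5] open 0.093
tool x [0.962 0.272 0.001] z [ 0.001 -0.001 -1.   ]
shift [0.0016 0.0036 0.0752]
rot [ 0.0015 -0.0009  0.0052]
```

View pics/s10.png

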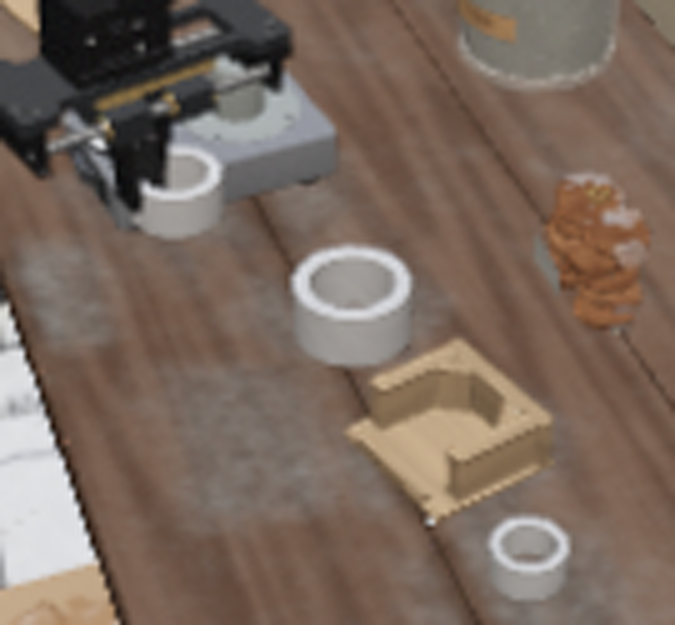

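View pics/w10.png

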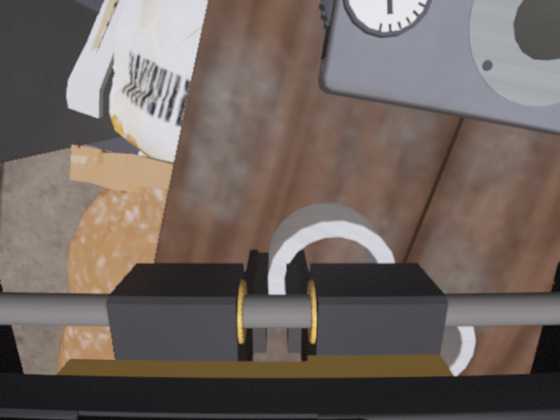

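```bash
python3 -m jog '[{"x":0.0,"y":0.003,"z":0.03,"rx":0,"ry":0,"rz":0,"jaw":1},{"x":0.0,"y":0.003,"z":0.05,"rx":0,"ry":0,"rz":0,"jaw":1},{"x":0.0,"y":0.003,"z":0.06,"rx":0,"ry":0,"rz":0,"jaw":1},{"x":0.0,"y":0.003,"z":0.066,"rx":0,"ry":0,"rz":0,"jaw":1},{"x":0.0,"y":0.003,"z":0.07,"rx":0,"ry":0,"rz":0,"jaw":1},{"x":0.0,"y":0.003,"z":0.073,"rx":0,"ry":0,"rz":0,"jaw":1},{"x":0.0,"y":0.003,"z":0.075,"rx":0,"ry":0,"rz":0,"jaw":1},{"x":0.0,"y":0.003,"z":0.075,"rx":0,"ry":0,"rz":0,"jaw":1}]' 30;  python3 -c "
from h import *
go([.4635,-.027,-.006],.27)"
```

```text
clock: 9.68
eef_pos: [0.4642, -0.0276, -0.0033]
orientation: [3.111, 0.428, 0.003]
ft_force: [0.0, -0.5, -1.1]
opening: 0.092
pos [ 0.4642 -0.0276 -0.0033] t 9.68 F [ 0.  -0.5 -1.1] open 0.092
tool x [0.963 0.27  0.002] z [ 0.002 -0.001 -1.   ]
shift [-0.0005 -0.0008  0.0027]
rot [ 0.0019 -0.0019  0.0037]
```

```bash
python3 -m jog '[{"x":0,"y":0,"z":0.001,"rx":0,"ry":0,"rz":0,"jaw":1},{"x":0,"y":0,"z":0.002,"rx":0,"ry":0,"rz":0,"jaw":1},{"x":0,"y":0,"z":0.003,"rx":0,"ry":0,"rz":0,"jaw":1},{"x":0,"y":0,"z":0.0035,"rx":0,"ry":0,"rz":0,"jaw":1}]' 30;  python3 -c "
from h import *
go([.4635,-.027,-.006],.27); crop('side',225,285,180,230,10,'s11.png')"
```

```text
clock: 10.02
eef_pos: [0.4646, -0.0277, -0.0057]
orientation: [3.11, 0.428, 0.004]
ft_force: [-7.2, -0.1, 20.9]
opening: 0.093
pos [ 0.4646 -0.0277 -0.0057] t 10.02 F [-7.2 -0.1 20.9] open 0.093
tool x [0.963 0.27  0.002] z [ 0.003 -0.002 -1.   ]
shift [-0.0009 -0.001   0.0003]
rot [ 0.0027 -0.0022  0.0036]
```

View pics/s11.png

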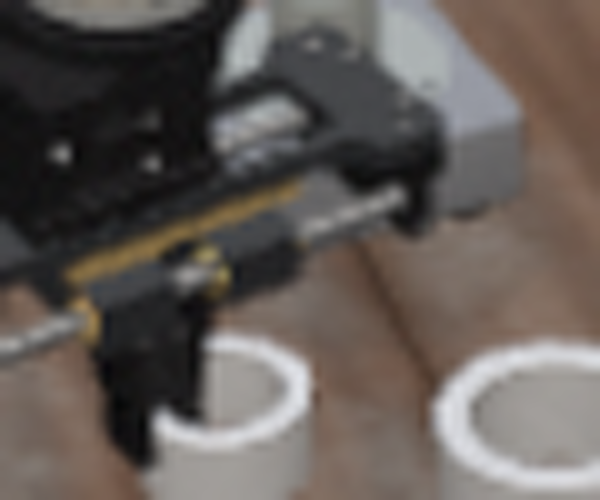

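```bash
python3 -m jog '[{"x":0,"y":0,"z":-0.001,"rx":0,"ry":0,"rz":0,"jaw":0.45},{"x":0,"y":0,"z":-0.001,"rx":0,"ry":0,"rz":0,"jaw":0.45},{"x":0,"y":0,"z":-0.001,"rx":0,"ry":0,"rz":0,"jaw":0.45},{"x":0,"y":0,"z":-0.001,"rx":0,"ry":0,"rz":0,"jaw":0.45}]' 30; python3 -m jog '[{"x":0,"y":0,"z":-0.02,"rx":0,"ry":0,"rz":0,"jaw":0.45},{"x":0,"y":0,"z":-0.05,"rx":0,"ry":0,"rz":0,"jaw":0.45},{"x":0,"y":0,"z":-0.085,"rx":0,"ry":0,"rz":0,"jaw":0.2},{"x":0.01,"y":0,"z":-0.12,"rx":0,"ry":0,"rz":0.15,"jaw":-1},{"x":0.02,"y":0,"z":-0.12,"rx":0,"ry":0,"rz":0.15,"jaw":-1},{"x":0.026,"y":0,"z":-0.12,"rx":0,"ry":0,"rz":0.15,"jaw":-1},{"x":0.026,"y":0,"z":-0.12,"rx":0,"ry":0,"rz":0.15,"jaw":-1},{"x":0.026,"y":0,"z":-0.12,"rx":0,"ry":0,"rz":0.15,"jaw":-1}]'; python3 -c "
from h import *
for c in('wrist','side','top'): print(c,ring_fit(c,[.489,-.02],.032))
go([.489,-.02,.12],.118); crop('wrist',0,560,0,420,1,'w12.png')
for l in ('shaft_foot','wheel_front'): print(l,[(round(d['score'],2),d['at']) for d in manip.spot_point(l,'wrist')])"
```

```text
clock: 10.4
eef_pos: [0.4647, -0.0277, -0.0046]
orientation: [3.11, 0.428, 0.004]
ft_force: [-0.5, -0.0, -0.3]
opening: 0.251
clock: 11.07
eef_pos: [0.4883, -0.0203, 0.114]
orientation: [3.134, 0.197, 0.0]
ft_force: [-0.4, -0.3, 0.1]
opening: 0.644
wrist (array([ 0.48797424, -0.02099045]), np.float64(-2.905946731567383))
side (array([ 0.488174  , -0.02122002]), np.float64(-1.4699660539627075))
top (array([ 0.477, -0.032]), np.float64(0.0))
pos [ 0.4882 -0.0205  0.1142] t 11.22 F [-0.4  0.1 -0.2] open 0.78
tool x [0.992 0.124 0.   ] z [ 0.001 -0.002 -1.   ]
shift [ 0.0009 -0.0004 -0.0058]
rot [ 0.0019 -0.0004  0.0063]
shaft_foot [(0.58, [0.572, 0.1374, 0.048])]
wheel_front [(0.89, [0.4448, 0.1175, 0.0298])]
```

View pics/w12.png

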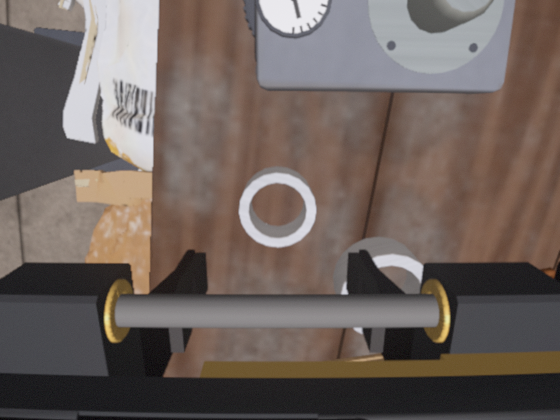

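```bash
python3 -m jog '[{"x":0.02,"y":-0.04,"z":-0.02,"rx":0,"ry":0,"rz":0,"jaw":-1},{"x":0.03,"y":-0.07,"z":-0.04,"rx":0,"ry":0,"rz":0,"jaw":-1},{"x":0.03,"y":-0.07,"z":-0.05,"rx":0,"ry":0,"rz":0,"jaw":-1},{"x":0.03,"y":-0.07,"z":-0.05,"rx":0,"ry":0,"rz":0,"jaw":-1},{"x":0.03,"y":-0.07,"z":-0.05,"rx":0,"ry":0,"rz":0,"jaw":-1}]'; python3 -c "
from h import *
go([.489,-.02,.12],.118); crop('wrist',0,560,0,420,1.4,'w13.png')
for l in ('shaft_foot','wheel_front'): print(l,[(round(d['score'],2),d['at']) for d in manip.spot_point(l,'wrist')])"
```

```text
clock: 11.78
eef_pos: [0.51, 0.0526, 0.1649]
orientation: [3.133, 0.195, 0.004]
ft_force: [0.5, -0.1, -0.3]
opening: 0.998
pos [0.51   0.0526 0.1649] t 11.78 F [ 0.5 -0.1 -0.3] open 0.998
tool x [0.992 0.124 0.002] z [ 0.003 -0.002 -1.   ]
shift [-0.0299  0.0693  0.045 ]
rot [ 0.0027 -0.0024  0.0066]
shaft_foot [(0.93, [0.5706, 0.132, 0.047])]
wheel_front [(0.91, [0.4411, 0.118, 0.0311])]
```

View pics/w13.png

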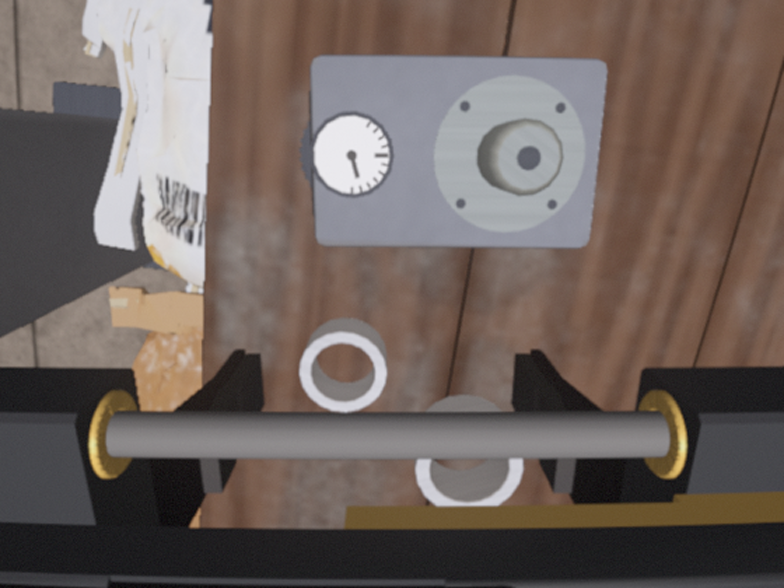

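```bash
python3 -c "
from h import *
crop('wrist',300,440,30,180,5,'w14.png')
crop('wrist',210,300,60,150,6,'w15.png')
B=lambda uv,z: back('wrist',(np.array(uv)/1.4-.3),z)
print('hole',B([[529,158]],.088))
b=B([[465,106],[560,108],[460,204],[552,204]],.046);print('bolts',b,b.mean(0))
k=B([[313,57],[607,60],[590,247],[317,247]],.046);print(k,k.mean(0));e=[k[1]-k[0],k[2]-k[3]];print([ (np.linalg.norm(v),np.arctan2(v[1],v[0])) for v in e])
"
```

```text
hole [[0.56969711 0.1318683  0.088     ]]
bolts [[0.53973476 0.1557463  0.046     ]
 [0.59317185 0.16170587 0.046     ]
 [0.54558581 0.10139044 0.046     ]
 [0.59962566 0.10826886 0.046     ]] [0.56952952 0.13177787 0.046     ]
[[0.45287043 0.17088802 0.046     ]
 [0.61412119 0.19018741 0.046     ]
 [0.62806764 0.0859049  0.046     ]
 [0.46429418 0.06552016 0.046     ]] [0.53983836 0.12812512 0.046     ]
[(np.float64(0.162401583832144), np.float64(0.11911894498426048)), (np.float64(0.165037218464466), np.float64(0.12383227516373423))]
```

View pics/w14.png

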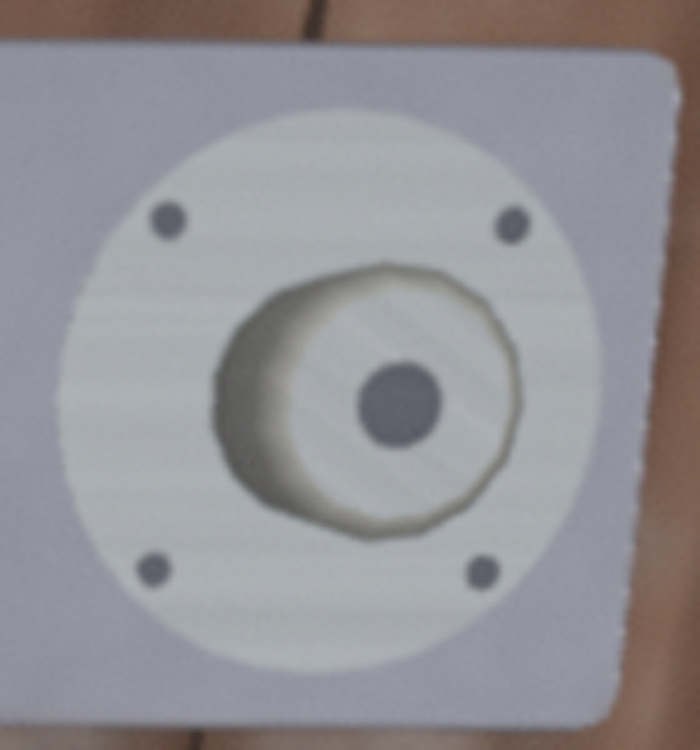

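View pics/w15.png

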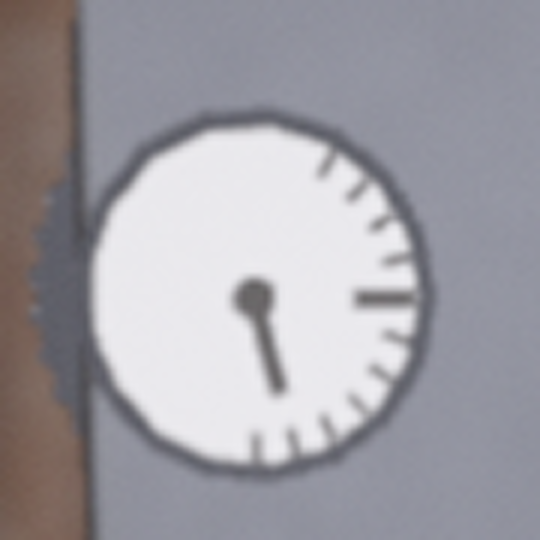

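```bash
python3 -m jog '[{"x":-0.015,"y":0.035,"z":0.01,"rx":0,"ry":0,"rz":0,"jaw":-1},{"x":-0.031,"y":0.0703,"z":0.03,"rx":0,"ry":0,"rz":0,"jaw":-1},{"x":-0.031,"y":0.0703,"z":0.06,"rx":0,"ry":0,"rz":0,"jaw":-1},{"x":-0.031,"y":0.0703,"z":0.09,"rx":0,"ry":0,"rz":0,"jaw":-1},{"x":-0.031,"y":0.0703,"z":0.1,"rx":0,"ry":0,"rz":0,"jaw":-1},{"x":-0.031,"y":0.0703,"z":0.1,"rx":0,"ry":0,"rz":0,"jaw":-1},{"x":-0.031,"y":0.0703,"z":0.1,"rx":0,"ry":0,"rz":0,"jaw":-1}]'; python3 -c "
from h import *
print(ring_fit('wrist',[.488,-.021],.032))
go([.488,-.0212,-.007],.121)"
```

```text
clock: 12.62
eef_pos: [0.4872, -0.0219, 0.0645]
orientation: [3.134, 0.193, -0.0]
ft_force: [0.4, 0.5, 0.4]
opening: 0.996
(array([ 0.48916024, -0.02073353]), np.float64(-2.8780789375305176))
pos [ 0.488  -0.0218  0.0654] t 12.67 F [0.3 0.2 0.5] open 0.997
tool x [0.992 0.123 0.002] z [ 0.002 -0.002 -1.   ]
shift [-0.0001 -0.0008  0.0724]
rot [ 0.0024 -0.0016  0.0019]
```

```bash
python3 -m jog '[{"x":0,"y":-0.0008,"z":0.03,"rx":0,"ry":0,"rz":0,"jaw":-1},{"x":0,"y":-0.0008,"z":0.055,"rx":0,"ry":0,"rz":0,"jaw":-1},{"x":0,"y":-0.0008,"z":0.068,"rx":0,"ry":0,"rz":0,"jaw":-1},{"x":0,"y":-0.0008,"z":0.072,"rx":0,"ry":0,"rz":0,"jaw":-1},{"x":0,"y":-0.0008,"z":0.072,"rx":0,"ry":0,"rz":0,"jaw":-1},{"x":0,"y":-0.0008,"z":0.072,"rx":0,"ry":0,"rz":0,"jaw":-1}]'; python3 -m jog '[{"x":0,"y":0,"z":0,"rx":0,"ry":0,"rz":0,"jaw":1},{"x":0,"y":0,"z":0,"rx":0,"ry":0,"rz":0,"jaw":1},{"x":0,"y":0,"z":0,"rx":0,"ry":0,"rz":0,"jaw":1},{"x":0,"y":0,"z":0,"rx":0,"ry":0,"rz":0,"jaw":1},{"x":0,"y":0,"z":0,"rx":0,"ry":0,"rz":0,"jaw":1},{"x":0,"y":0,"z":0,"rx":0,"ry":0,"rz":0,"jaw":1},{"x":0,"y":0,"z":0,"rx":0,"ry":0,"rz":0,"jaw":1},{"x":0,"y":0,"z":0,"rx":0,"ry":0,"rz":0,"jaw":1}]' 25; python3 -c "
from h import *
print(ring_fit('wrist',[.488,-.021],.032))
go([.488,-.0212,-.007],.121);crop('wrist',0,560,0,420,1,'w16.png')"
```

```text
clock: 13.17
eef_pos: [0.4894, -0.0209, -0.0051]
orientation: [3.133, 0.193, 0.006]
ft_force: [0.5, 0.7, 0.3]
opening: 0.999
clock: 13.83
eef_pos: [0.4894, -0.021, -0.0049]
orientation: [3.133, 0.193, 0.006]
ft_force: [-1.4, 0.2, 5.3]
opening: 0.672
(array([ 0.48899058, -0.02106926]), np.float64(-2.1044840812683105))
pos [ 0.4894 -0.021  -0.0049] t 13.88 F [-2.1 -0.4  5.7] open 0.667
tool x [0.992 0.123 0.004] z [ 0.004 -0.002 -1.   ]
shift [-0.0014  0.      0.0021]
rot [ 0.0029 -0.0036  0.0022]
```

View pics/w16.png

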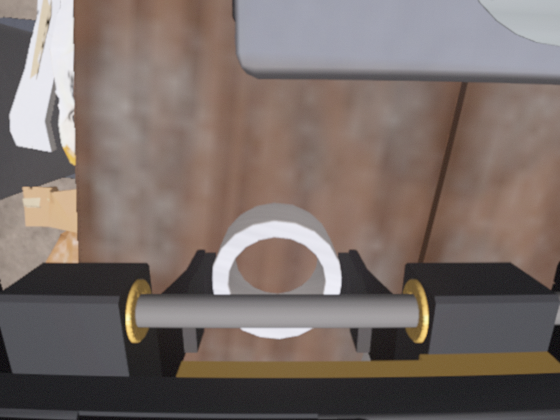

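```bash
python3 -m jog '[{"x":0,"y":0,"z":0,"rx":0,"ry":0,"rz":0,"jaw":1},{"x":0,"y":0,"z":0,"rx":0,"ry":0,"rz":0,"jaw":1}]' 25; python3 -c "
from h import *
print(ring_fit('wrist',[.488,-.021],.032))
go([.488,-.0212,-.007],.121);crop('side',235,300,180,235,10,'s16.png')"
```

```text
clock: 14.1
eef_pos: [0.4894, -0.021, -0.0049]
orientation: [3.133, 0.193, 0.006]
ft_force: [-1.5, 0.5, 3.7]
opening: 0.669
(array([ 0.48910331, -0.021024  ]), np.float64(-2.1019110679626465))
pos [ 0.4894 -0.021  -0.0049] t 14.15 F [-1.  -0.4  2.6] open 0.667
tool x [0.992 0.123 0.004] z [ 0.004 -0.002 -1.   ]
shift [-0.0014 -0.      0.0021]
rot [ 0.0029 -0.0036  0.0022]
```

View pics/s16.png

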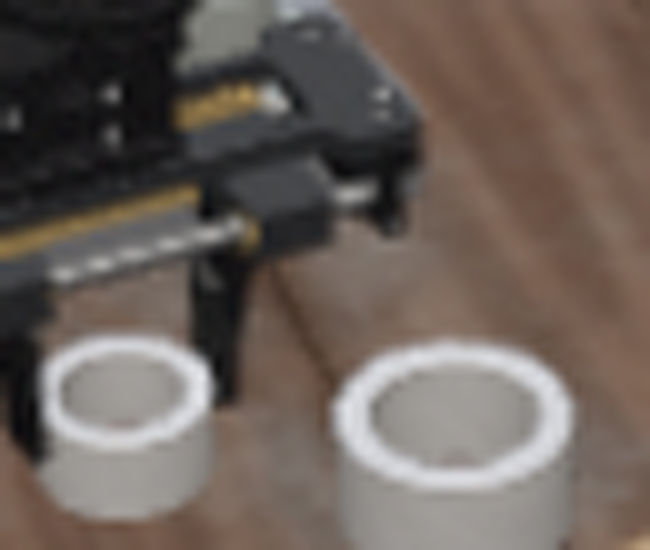

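```bash
python3 -c "
from h import *
s=manip.sense();T=R.from_rotvec(s['orientation']);D=lambda a: s['eef_pos']+T.apply(np.array(a))
a=[[x,y,-.02] for x in(-.03,.03,-.045,.045) for y in(-.0095,.0095)]
c0=[[x,0,-.0] for x in(-.03,.03)]
th=np.linspace(0,6.28,60);p=[.489,-.021]
crop('side',235,300,180,235,10,'s17.png',[(D(a),(0,0,255)),(D(c0),(255,0,255)),(np.c_[p[0]+.03*np.cos(th),p[1]+.03*np.sin(th),th*0+.032],(0,255,0)),(np.c_[p[0]+.03*np.cos(th),p[1]+.03*np.sin(th),th*0],(0,255,0))])
print(D([0,0,-.02]))
"
```

```text
[ 0.48930546 -0.02093903  0.01510314]
```

View pics/s17.png

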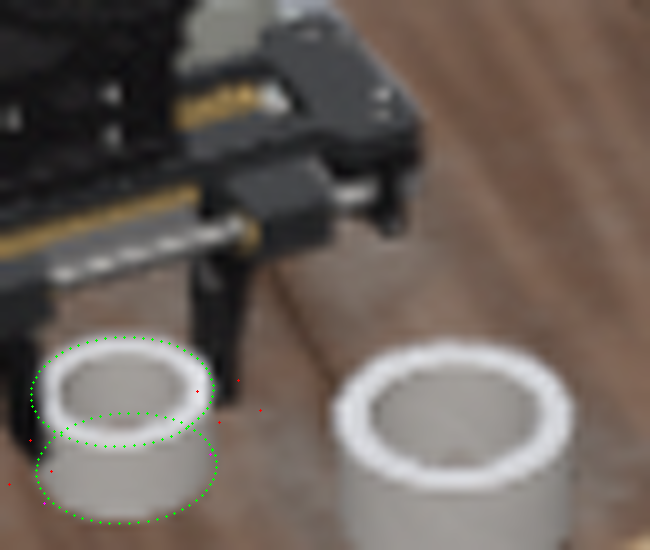

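```bash
python3 -m jog '[{"x":0,"y":0,"z":-0.003,"rx":0,"ry":0,"rz":0,"jaw":1},{"x":0,"y":0,"z":-0.008,"rx":0,"ry":0,"rz":0,"jaw":1},{"x":0,"y":0,"z":-0.015,"rx":0,"ry":0,"rz":0,"jaw":1},{"x":0,"y":0,"z":-0.02,"rx":0,"ry":0,"rz":0,"jaw":1},{"x":0,"y":0,"z":-0.02,"rx":0,"ry":0,"rz":0,"jaw":1}]' 25; python3 -c "
from h import *
p,f=ring_fit('wrist',[.489,-.021],.052);print(p,f)
go([.488,-.0212,-.007],.121)
th=np.linspace(0,6.28,60)
Z=.020
G=[(np.c_[p[0]+.03*np.cos(th),p[1]+.03*np.sin(th),th*0+.032+Z],(0,160,0)),(np.c_[p[0]+.022*np.cos(th),p[1]+.022*np.sin(th),th*0+.032+Z],(0,0,255)),(np.c_[p[0]+.03*np.cos(th),p[1]+.03*np.sin(th),th*0+Z],(0,160,0))]
crop('side',235,300,170,225,10,'s18.png',G)
crop('wrist',170,400,190,380,3,'w18.png',G)
"
```

```text
clock: 14.67
eef_pos: [0.4903, -0.021, 0.0165]
orientation: [3.133, 0.193, 0.009]
ft_force: [0.5, -0.9, -1.5]
opening: 0.668
[ 0.48962534 -0.0215965 ] -2.1246962547302246
pos [ 0.49   -0.021   0.0159] t 14.72 F [-0.7  0.3 -2.3] open 0.67
tool x [0.992 0.123 0.005] z [ 0.005 -0.003 -1.   ]
shift [-0.0021 -0.0001  0.0229]
rot [ 0.0033 -0.0051  0.002 ]
```

View pics/s18.png

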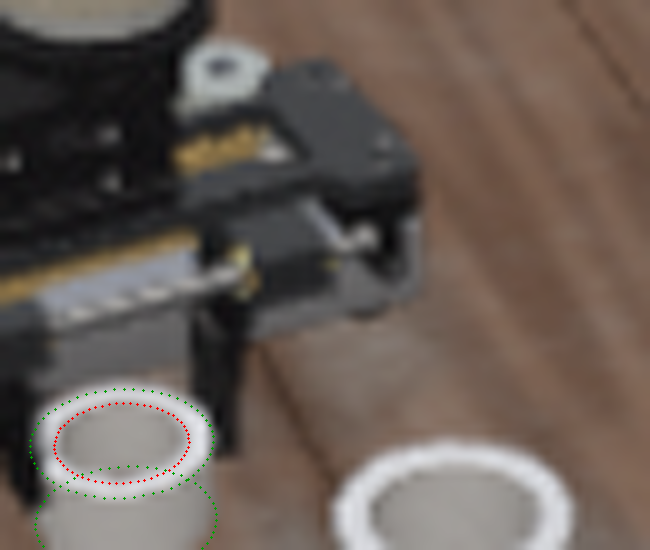

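View pics/w18.png

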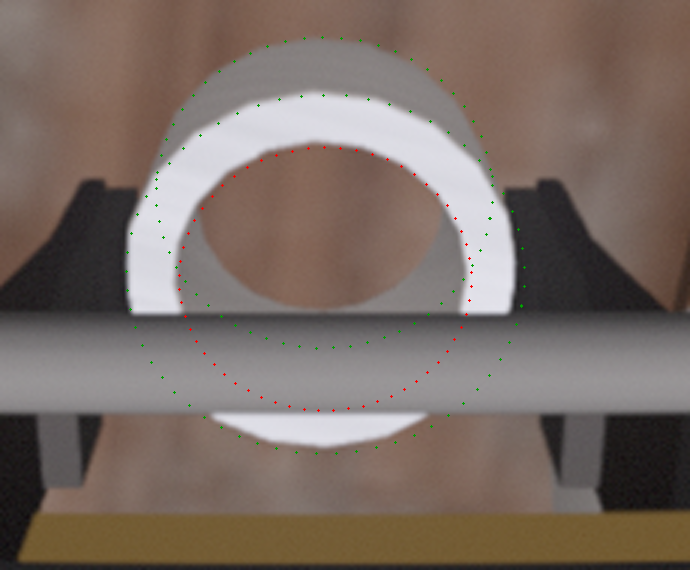

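```bash
python3 -m jog '[{"x":0,"y":0,"z":-0.03,"rx":0.003,"ry":-0.005,"rz":0.002,"jaw":1},{"x":0,"y":0,"z":-0.06,"rx":0.003,"ry":-0.005,"rz":0.002,"jaw":1},{"x":0,"y":0,"z":-0.09,"rx":0.003,"ry":-0.005,"rz":0.002,"jaw":1},{"x":0,"y":0,"z":-0.1,"rx":0.003,"ry":-0.005,"rz":0.002,"jaw":1},{"x":0,"y":0,"z":-0.1,"rx":0.003,"ry":-0.005,"rz":0.002,"jaw":1},{"x":0,"y":0,"z":-0.1,"rx":0.003,"ry":-0.005,"rz":0.002,"jaw":1}]' 25; python3 -c "
from h import *
go([.570,.1322,.112],.121)"
```

```text
clock: 15.32
eef_pos: [0.4888, -0.021, 0.1146]
orientation: [3.135, 0.19, -0.002]
ft_force: [0.2, -0.9, -2.0]
opening: 0.67
pos [ 0.4888 -0.021   0.1146] t 15.32 F [ 0.2 -0.9 -2. ] open 0.67
tool x [ 0.993  0.12  -0.001] z [-0.001 -0.001 -1.   ]
shift [ 0.0991 -0.1423  0.0024]
rot [ 0.0004  0.0012 -0.0002]
```

```bash
python3 -m jog '[{"x":0.02,"y":-0.03,"z":0,"rx":0,"ry":0,"rz":0,"jaw":1},{"x":0.04,"y":-0.058,"z":0,"rx":0,"ry":0,"rz":0,"jaw":1},{"x":0.06,"y":-0.086,"z":0,"rx":0,"ry":0,"rz":0,"jaw":1},{"x":0.08,"y":-0.114,"z":0,"rx":0,"ry":0,"rz":0,"jaw":1},{"x":0.099,"y":-0.142,"z":0,"rx":0,"ry":0,"rz":0,"jaw":1},{"x":0.099,"y":-0.142,"z":0,"rx":0,"ry":0,"rz":0,"jaw":1},{"x":0.099,"y":-0.142,"z":0,"rx":0,"ry":0,"rz":0,"jaw":1},{"x":0.099,"y":-0.142,"z":0,"rx":0,"ry":0,"rz":0,"jaw":1}]' 25; python3 -c "
from h import *
go([.570,.1322,.112],.121)
s=manip.sense()['eef_pos']; zt=s[2]+.0049+.032
p,f=ring_fit('wrist',s[:2],zt,ro=.0295,ri=.022);print(p,f)
th=np.linspace(0,6.28,60)
G=[(np.c_[p[0]+.03*np.cos(th),p[1]+.03*np.sin(th),th*0+zt],(0,160,0)),(np.c_[p[0]+.022*np.cos(th),p[1]+.022*np.sin(th),th*0+zt],(0,0,255)),(np.c_[.5697+.0155*np.cos(th),.1318+.0155*np.sin(th),th*0+.088],(255,0,0))]
crop('wrist',170,400,190,380,3,'w19.png',G)
crop('side',220,300,145,215,9,'s19.png',G)
"
```

```text
clock: 15.98
eef_pos: [0.5686, 0.1315, 0.112]
orientation: [3.135, 0.191, -0.008]
ft_force: [0.1, -0.9, -1.6]
opening: 0.667
pos [0.5686 0.1315 0.112 ] t 15.98 F [ 0.1 -0.9 -1.6] open 0.667
tool x [ 0.993  0.121 -0.005] z [-0.005 -0.001 -1.   ]
shift [ 0.0015 -0.0005 -0.    ]
rot [0.0006 0.005  0.0004]
[0.56846799 0.12963155] -1.7394764423370361
```

View pics/w19.png

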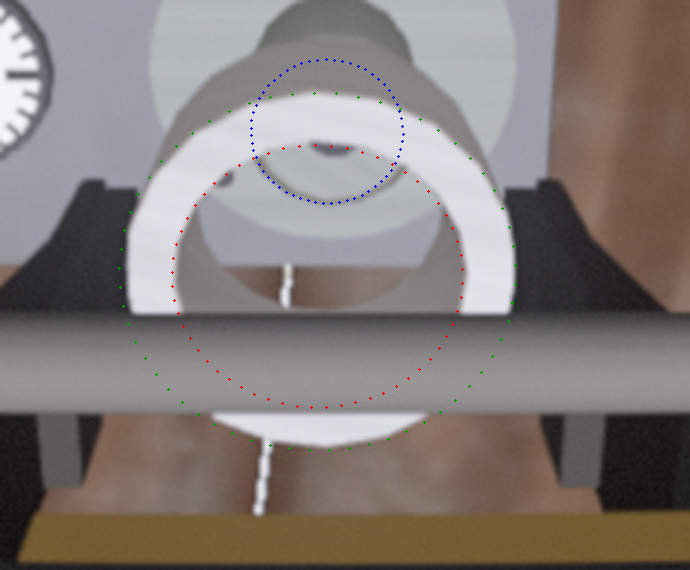

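View pics/s19.png

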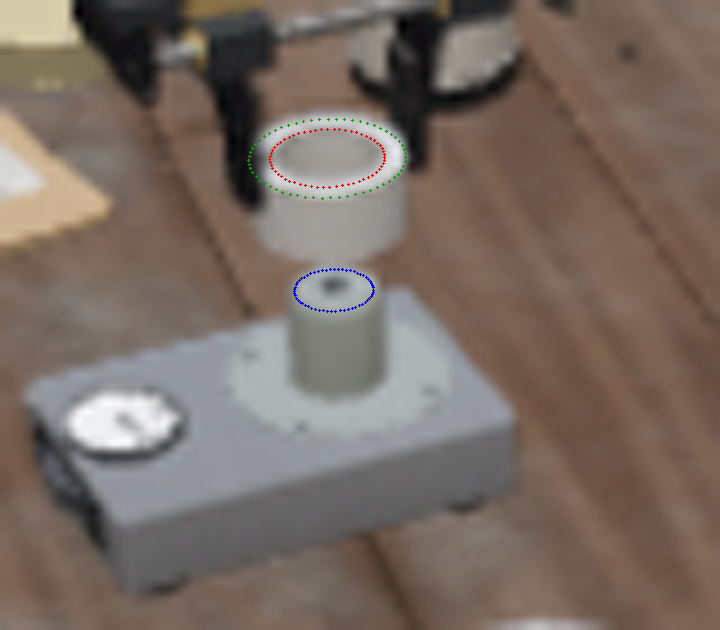

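```bash
python3 -c "
from h import *
from scipy.optimize import least_squares
s=manip.sense();c=manip.calibration('wrist')
th=np.linspace(0,2*np.pi,400)
def ext(x,y,z,r):
    u=(proj('wrist',np.c_[x+r*np.cos(th),y+r*np.sin(th),th*0+z],c)-[170,190]+.5)*3
    return np.array([u[:,0].min(),u[:,0].max(),u[:,1].min(),u[:,1].max()])
for ro,ri in((.03,.022),(.0295,.0215),(.029,.021)):
  f=lambda q: np.r_[ext(*q,ro)-[127,515,92,447],(ext(*q,ri)-[177,463,142,0])[:3]]
  r=least_squares(f,[.569,.131,.149]);print(ro,r.x,r.fun.round(1))
print(s['eef_pos'],'z exp',s['eef_pos'][2]+.0369)"
```

```text
0.03 [0.56917631 0.12906018 0.14705593] [-1.8  0.8  0.1 -2.   0.3  0.7  1.7]
0.0295 [0.56901395 0.13051396 0.14983714] [-2.1  1.1 -0.4 -1.9  0.9  0.   2.1]
0.029 [0.56885173 0.13196654 0.15261573] [-2.4  1.5 -1.  -1.8  1.6 -0.6  2.6]
[0.56937727 0.13039662 0.11353754] z exp 0.15043753708632646
```

```bash
python3 -m jog '[{"x":0.001,"y":-0.0017,"z":0.008,"rx":0,"ry":0.004,"rz":0,"jaw":1},{"x":0.001,"y":-0.0017,"z":0.018,"rx":0,"ry":0.004,"rz":0,"jaw":1},{"x":0.001,"y":-0.0017,"z":0.026,"rx":0,"ry":0.004,"rz":0,"jaw":1},{"x":0.001,"y":-0.0017,"z":0.032,"rx":0,"ry":0.004,"rz":0,"jaw":1},{"x":0.001,"y":-0.0017,"z":0.036,"rx":0,"ry":0.004,"rz":0,"jaw":1},{"x":0.001,"y":-0.0017,"z":0.038,"rx":0,"ry":0.004,"rz":0,"jaw":1},{"x":0.001,"y":-0.0017,"z":0.038,"rx":0,"ry":0.004,"rz":0,"jaw":1}]' 25; python3 -c "
from h import *
go([.570,.1322,.0415],.121)
print(manip.sense()['moment'])
crop('side',220,300,145,215,9,'s20.png')
crop('wrist',170,400,190,380,3,'w20.png')
"
```

```text
clock: 16.72
eef_pos: [0.5698, 0.1321, 0.0749]
orientation: [3.135, 0.187, 0.001]
ft_force: [0.8, -0.5, -2.2]
opening: 0.67
pos [0.5698 0.1321 0.0749] t 16.72 F [ 0.8 -0.5 -2.2] open 0.67
tool x [0.993 0.119 0.001] z [ 0.001 -0.001 -1.   ]
shift [ 0.0002 -0.0001  0.0334]
rot [ 0.0011 -0.0007 -0.0017]
[-0.00240725 -0.11896073  0.04785488]
```

View pics/s20.png

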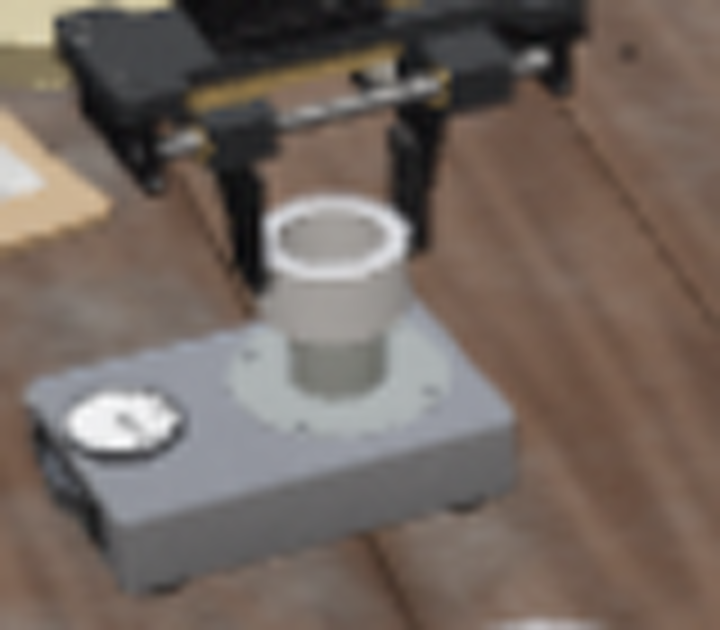

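View pics/w20.png

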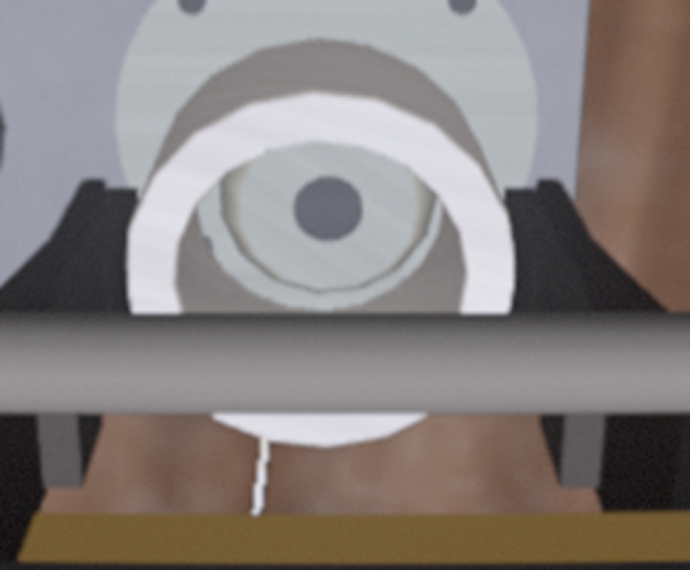

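```bash
python3 -m jog '[{"x":0.0013,"y":0,"z":0.004,"rx":0,"ry":0,"rz":0,"jaw":1},{"x":0.0013,"y":0,"z":0.009,"rx":0,"ry":0,"rz":0,"jaw":1},{"x":0.0013,"y":0,"z":0.014,"rx":0,"ry":0,"rz":0,"jaw":1},{"x":0.0013,"y":0,"z":0.019,"rx":0,"ry":0,"rz":0,"jaw":1},{"x":0.0013,"y":0,"z":0.024,"rx":0,"ry":0,"rz":0,"jaw":1},{"x":0.0013,"y":0,"z":0.027,"rx":0,"ry":0,"rz":0,"jaw":1},{"x":0.0013,"y":0,"z":0.027,"rx":0,"ry":0,"rz":0,"jaw":1}]' 25; python3 -c "
from h import *
go([.570,.1322,.041],.121)
print(manip.sense()['moment'])
crop('side',220,300,145,215,9,'s21.png')
crop('wrist',170,400,190,380,3,'w21.png')
"
```

```text
clock: 17.4
eef_pos: [0.571, 0.1322, 0.0477]
orientation: [3.135, 0.187, 0.001]
ft_force: [-0.3, 0.5, -0.9]
opening: 0.667
pos [0.571  0.1322 0.0477] t 17.4 F [-0.3  0.5 -0.9] open 0.667
tool x [0.993 0.119 0.   ] z [ 0.    -0.001 -1.   ]
shift [-0.001  -0.0001  0.0067]
rot [ 0.0011 -0.0003 -0.0017]
[ 0.02343234 -0.0977865  -0.00188326]
```

View pics/s21.png

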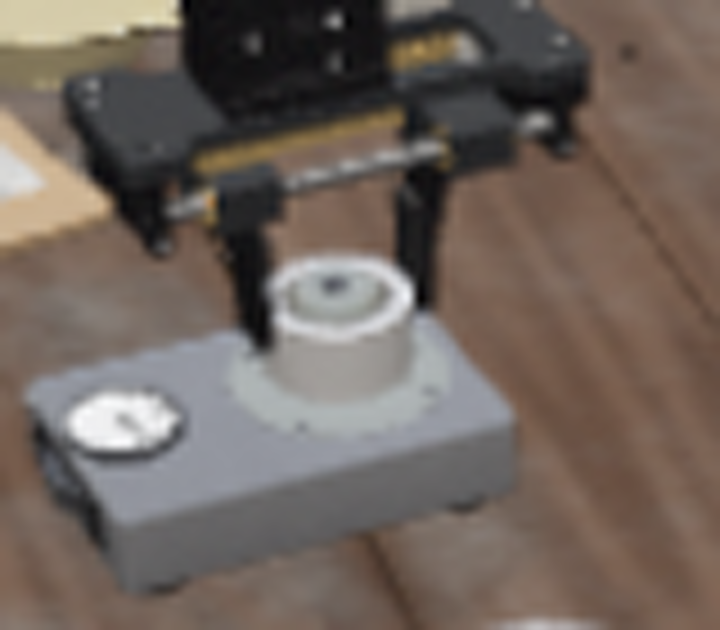

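View pics/w21.png

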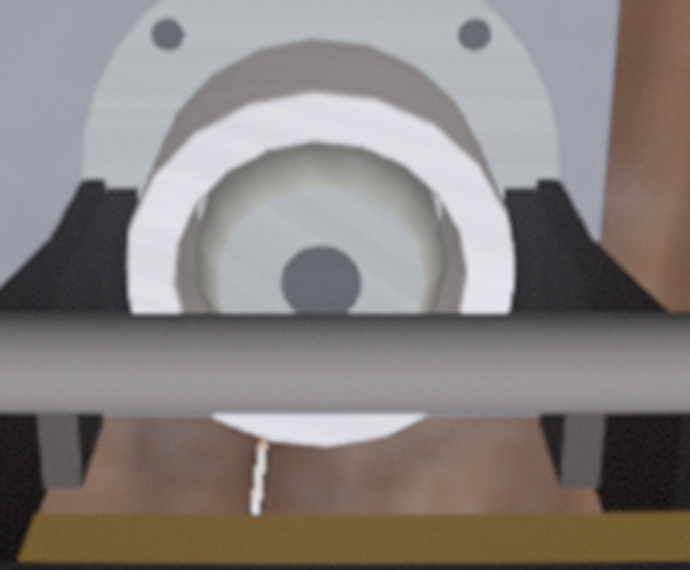

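Centred on the shaft (gaps equal left and right at (195,215)/(445,215)). Lower the last ~6 mm by feel.

```bash
python3 -m jog '[{"x":0,"y":0,"z":0.002,"rx":0,"ry":0,"rz":0,"jaw":1},{"x":0,"y":0,"z":0.004,"rx":0,"ry":0,"rz":0,"jaw":1},{"x":0,"y":0,"z":0.005,"rx":0,"ry":0,"rz":0,"jaw":1},{"x":0,"y":0,"z":0.006,"rx":0,"ry":0,"rz":0,"jaw":1},{"x":0,"y":0,"z":0.006,"rx":0,"ry":0,"rz":0,"jaw":1}]' 25; python3 -c "
from h import *
go([.570,.1322,.041],.121)"
```

```text
clock: 17.92
eef_pos: [0.5714, 0.1324, 0.0424]
orientation: [3.135, 0.187, 0.002]
ft_force: [-0.6, 0.5, -1.2]
opening: 0.671
pos [0.5714 0.1324 0.0424] t 17.92 F [-0.6  0.5 -1.2] open 0.671
tool x [0.993 0.119 0.001] z [ 0.001 -0.001 -1.   ]
shift [-0.0014 -0.      0.0014]
rot [ 0.0011 -0.0012 -0.0017]
```

```bash
python3 -m jog '[{"x":0,"y":0,"z":0.001,"rx":0,"ry":0,"rz":0,"jaw":1},{"x":0,"y":0,"z":0.0015,"rx":0,"ry":0,"rz":0,"jaw":1},{"x":0,"y":0,"z":0.002,"rx":0,"ry":0,"rz":0,"jaw":1},{"x":0,"y":0,"z":0.002,"rx":0,"ry":0,"rz":0,"jaw":1}]' 25; python3 -c "
from h import *
go([.570,.1322,.041],.121)"
```

```text
clock: 18.25
eef_pos: [0.5715, 0.1324, 0.0411]
orientation: [3.135, 0.187, 0.002]
ft_force: [-3.7, 0.5, 6.5]
opening: 0.674
pos [0.5715 0.1324 0.0411] t 18.25 F [-3.7  0.5  6.5] open 0.674
tool x [0.993 0.119 0.002] z [ 0.002 -0.001 -1.   ]
shift [-0.0015  0.      0.0001]
rot [ 0.0014 -0.0015 -0.0017]
```

```bash
python3 -m jog '[{"x":0,"y":0,"z":0,"rx":0,"ry":0,"rz":0,"jaw":-0.7},{"x":0,"y":0,"z":0,"rx":0,"ry":0,"rz":0,"jaw":-0.7},{"x":0,"y":0,"z":0,"rx":0,"ry":0,"rz":0,"jaw":-0.7},{"x":0,"y":0,"z":0,"rx":0,"ry":0,"rz":0,"jaw":-0.7},{"x":0,"y":0,"z":0,"rx":0,"ry":0,"rz":0,"jaw":-0.7}]' 25; python3 -m jog '[{"x":0,"y":0,"z":-0.01,"rx":0,"ry":0,"rz":0,"jaw":-0.7},{"x":0,"y":0,"z":-0.03,"rx":0,"ry":0,"rz":0,"jaw":-0.7},{"x":0,"y":0,"z":-0.06,"rx":0,"ry":0,"rz":0,"jaw":-0.7},{"x":0,"y":0,"z":-0.09,"rx":0,"ry":0,"rz":0,"jaw":-0.7},{"x":-0.04,"y":0,"z":-0.1,"rx":0,"ry":0,"rz":0,"jaw":0.5},{"x":-0.06,"y":0.03,"z":-0.1,"rx":0,"ry":0,"rz":0,"jaw":1},{"x":-0.06,"y":0.05,"z":-0.1,"rx":0,"ry":0,"rz":0,"jaw":1},{"x":-0.06,"y":0.05,"z":-0.1,"rx":0,"ry":0,"rz":0,"jaw":1}]'; python3 -c "
from h import *
go([.570,.1322,.041],.121)
print(ring_fit('wrist',[.5697,.1318],.078),ring_fit('side',[.5697,.1318],.078))
crop('side',220,300,145,215,9,'s22.png')
crop('wrist',0,560,0,420,1.4,'w22.png')"
```

```text
clock: 18.67
eef_pos: [0.5715, 0.1324, 0.0411]
orientation: [3.135, 0.187, 0.002]
ft_force: [0.3, -0.1, -0.5]
opening: 0.837
clock: 19.33
eef_pos: [0.5178, 0.0709, 0.1422]
orientation: [3.132, 0.18, 0.005]
ft_force: [0.2, 1.0, 0.2]
opening: 0.636
pos [0.5178 0.0709 0.1422] t 19.33 F [0.2 1.  0.2] open 0.636
tool x [0.993 0.114 0.003] z [ 0.003 -0.004 -1.   ]
shift [ 0.0585 -0.0554  0.1011]
rot [ 0.0045 -0.0027 -0.0065]
(array([0.57183178, 0.13525567]), np.float64(-2.2404792308807373)) (array([0.57097783, 0.13295877]), np.float64(-1.3194929361343384))
```

View pics/s22.png

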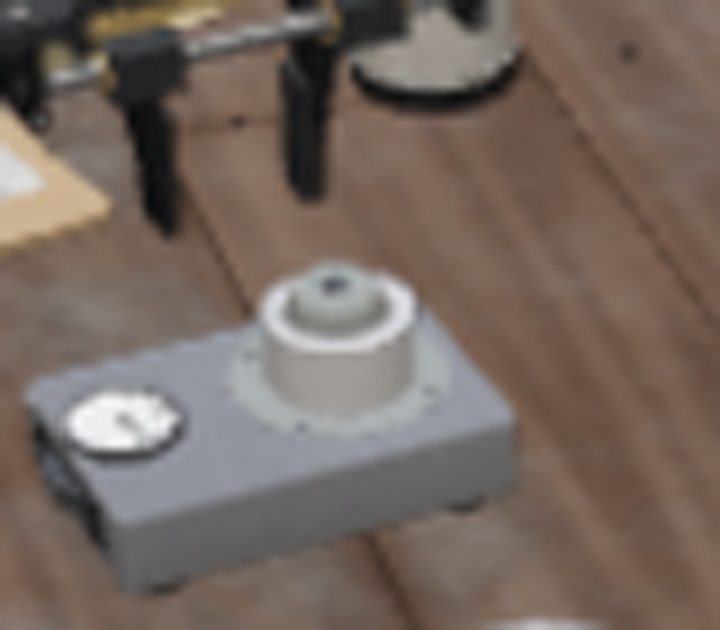

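View pics/w22.png

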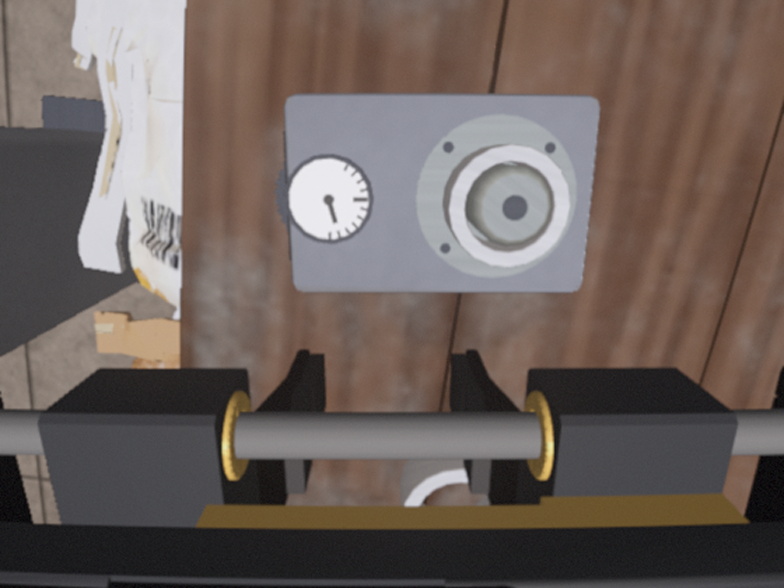

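```bash
python3 -c "
from h import *
go([.4466-.030*.9927,.1168-.030*.1207+.0,.10],.121-np.pi/2)
print(manip.sense()['joint_pos'].round(2))"
```

```text
pos [0.5179 0.0767 0.1415] t 19.53 F [-0.9  0.1  0.1] open 0.451
tool x [0.993 0.12  0.002] z [ 0.002 -0.001 -1.   ]
shift [-0.0961 -0.0484  0.0413]
rot [-1.0000e-03 -2.2000e-03  1.5698e+00]
[ 0.34  0.16 -0.62  1.82  0.1   1.19 -0.2 ]
```

```bash
python3 -m jog '[{"x":-0.01,"y":-0.006,"z":0,"rx":0,"ry":0,"rz":0.12,"jaw":1},{"x":-0.02,"y":-0.012,"z":0,"rx":0,"ry":0,"rz":0.24,"jaw":1},{"x":-0.03,"y":-0.018,"z":0,"rx":0,"ry":0,"rz":0.36,"jaw":1},{"x":-0.04,"y":-0.024,"z":0,"rx":0,"ry":0,"rz":0.48,"jaw":1},{"x":-0.05,"y":-0.03,"z":0,"rx":0,"ry":0,"rz":0.6,"jaw":1},{"x":-0.06,"y":-0.036,"z":0,"rx":0,"ry":0,"rz":0.72,"jaw":1},{"x":-0.07,"y":-0.042,"z":0,"rx":0,"ry":0,"rz":0.84,"jaw":1},{"x":-0.08,"y":-0.048,"z":0,"rx":0,"ry":0,"rz":0.96,"jaw":1}]' 20; python3 -c "
from h import *
go([.4466-.030*.9927,.1168-.030*.1207+.0,.10],.121-np.pi/2)
print(manip.sense()['joint_pos'].round(2))"
```

```text
clock: 20.2
eef_pos: [0.4321, 0.1164, 0.1413]
orientation: [-2.866, 1.286, -0.003]
ft_force: [0.3, 0.4, -0.1]
opening: 0.009
pos [0.4321 0.1164 0.1413] t 20.2 F [ 0.3  0.4 -0.1] open 0.009
tool x [ 0.665 -0.747  0.001] z [ 0.002  0.    -1.   ]
shift [-0.0079  0.0136  0.0413]
rot [-0.0016 -0.0007  0.6061]
[ 0.27 -0.01 -0.62  1.98 -0.01  1.17 -1.19]
```

```bash
python3 -c "
from h import *
go([.4262,.1223,.10],.121-np.pi/2)"
python3 -m jog '[{"x":-0.004,"y":0.002,"z":0,"rx":0,"ry":0,"rz":0.12,"jaw":1},{"x":-0.008,"y":0.001,"z":0,"rx":0,"ry":0,"rz":0.24,"jaw":1},{"x":-0.008,"y":0.001,"z":0,"rx":0,"ry":0,"rz":0.36,"jaw":1},{"x":-0.008,"y":0.001,"z":0,"rx":0,"ry":0,"rz":0.48,"jaw":1},{"x":-0.008,"y":0.001,"z":0,"rx":0,"ry":0,"rz":0.606,"jaw":1},{"x":-0.008,"y":0.001,"z":0,"rx":0,"ry":0,"rz":0.606,"jaw":1},{"x":-0.008,"y":0.001,"z":0,"rx":0,"ry":0,"rz":0.606,"jaw":1},{"x":-0.008,"y":0.001,"z":0,"rx":0,"ry":0,"rz":0.606,"jaw":1}]' 20; python3 -c "
from h import *
go([.4262,.1223,-.001],.121-np.pi/2)
print(manip.sense()['joint_pos'].round(2))
crop('wrist',0,560,0,420,1.4,'w23.png')"
```

```text
pos [0.4321 0.1164 0.1413] t 20.2 F [ 0.3  0.4 -0.1] open 0.009
tool x [ 0.665 -0.747  0.001] z [ 0.002  0.    -1.   ]
shift [-0.0084  0.0005  0.0413]
rot [-0.0016 -0.0007  0.6061]
clock: 20.87
eef_pos: [0.426, 0.1223, 0.1413]
orientation: [-2.356, 2.076, -0.002]
ft_force: [0.4, 0.0, 0.3]
opening: 0.009
pos [0.426  0.1223 0.1413] t 20.87 F [0.4 0.  0.3] open 0.009
tool x [ 0.126 -0.992 -0.   ] z [ 0.002  0.    -1.   ]
shift [0.     0.     0.1423]
rot [-0.0016  0.0001  0.0054]
[ 0.27 -0.02 -0.64  1.99 -0.01  1.17 -1.8 ]
```

View pics/w23.png

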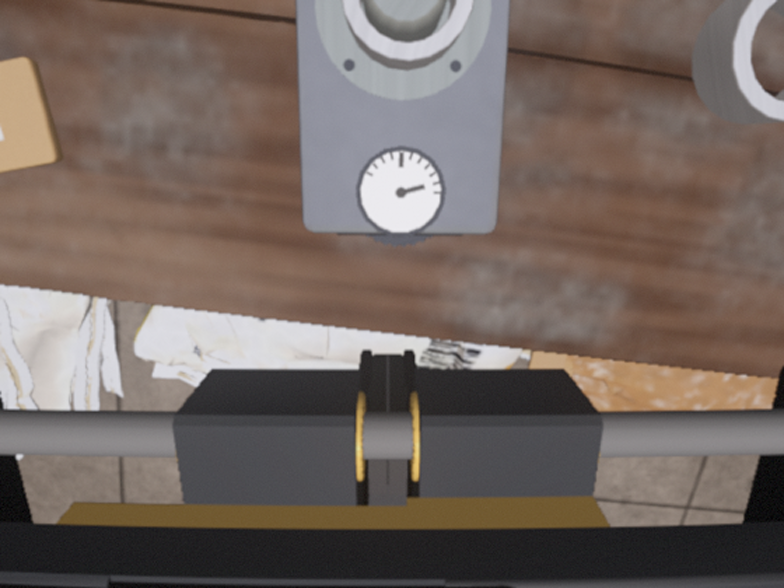

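```bash
python3 -c "
from h import *
print(back('wrist',np.array([[400,244]])/1.4-.3,.035))"
python3 -m jog '[{"x":0,"y":0,"z":0.03,"rx":0,"ry":0,"rz":0.005,"jaw":1},{"x":0,"y":0,"z":0.06,"rx":0,"ry":0,"rz":0.005,"jaw":1},{"x":0,"y":0,"z":0.09,"rx":0,"ry":0,"rz":0.005,"jaw":1},{"x":0,"y":0,"z":0.11,"rx":0,"ry":0,"rz":0.005,"jaw":1},{"x":0,"y":0,"z":0.13,"rx":0,"ry":0,"rz":0.005,"jaw":1},{"x":0,"y":0,"z":0.142,"rx":0,"ry":0,"rz":0.005,"jaw":1},{"x":0,"y":0,"z":0.142,"rx":0,"ry":0,"rz":0.005,"jaw":1},{"x":0,"y":0,"z":0.142,"rx":0,"ry":0,"rz":0.005,"jaw":1}]' 20; python3 -c "
from h import *
go([.4371-.001,.1157+.0079,-.001],.121-np.pi/2)
print(manip.sense()['joint_pos'].round(2))
crop('wrist',0,560,0,420,1.4,'w24.png');crop('side',210,280,165,225,10,'s24.png')"
```

```text
[[0.44995649 0.11792696 0.035     ]]
clock: 21.58
eef_pos: [0.4258, 0.1224, -0.0009]
orientation: [-2.353, 2.081, 0.0]
ft_force: [-0.3, 0.1, -0.3]
opening: 0.004
pos [ 0.4258  0.1224 -0.0009] t 21.58 F [-0.3  0.1 -0.3] open 0.004
tool x [ 0.122 -0.993 -0.   ] z [ 0.  0. -1.]
shift [ 0.0001 -0.0104  0.0001]
rot [-0.0002  0.0004  0.0014]
[ 0.22  0.19 -0.64  2.14  0.15  0.86 -1.95]
```

View pics/w24.png

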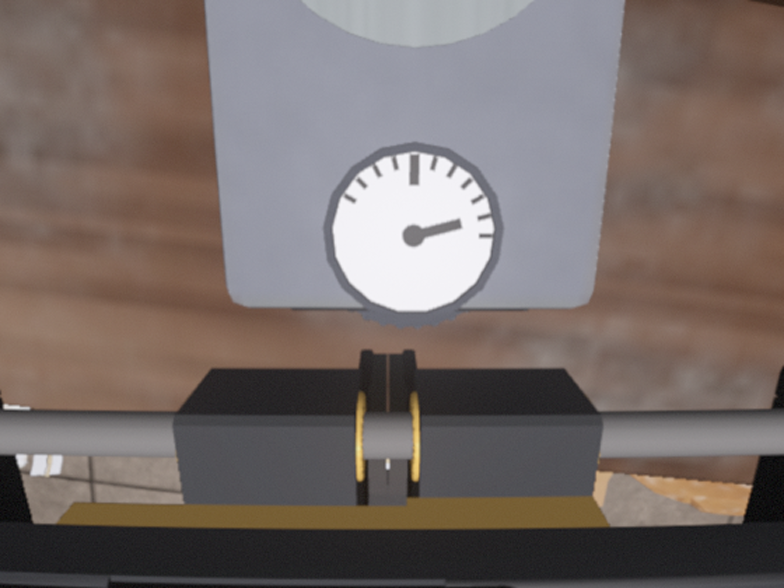

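View pics/s24.png

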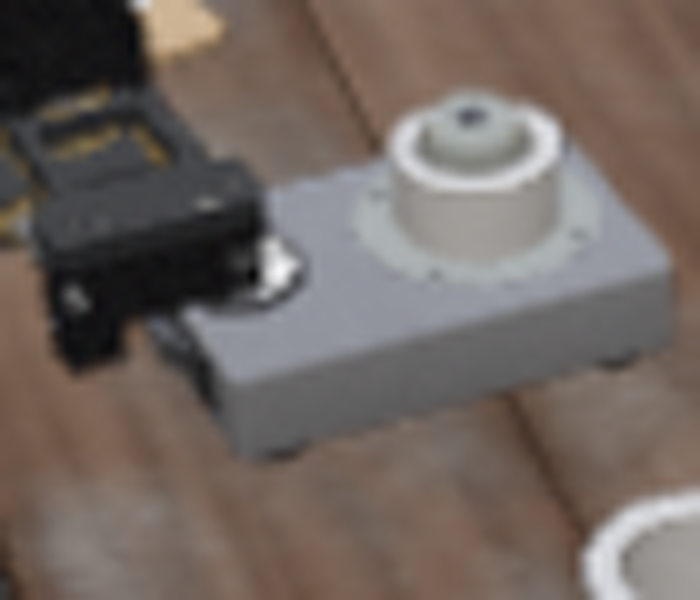

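```bash
python3 -m jog '[{"x":0,"y":-0.004,"z":0,"rx":0,"ry":0,"rz":0,"jaw":1},{"x":0,"y":-0.007,"z":0,"rx":0,"ry":0,"rz":0,"jaw":1},{"x":0,"y":-0.009,"z":0,"rx":0,"ry":0,"rz":0,"jaw":1},{"x":0,"y":-0.009,"z":0,"rx":0,"ry":0,"rz":0,"jaw":1}]'; python3 -c "
from h import *
go([.4371-.001,.1157+.0079,-.001],.121-np.pi/2)
crop('wrist',200,400,160,300,4,'w25.png')"
```

```text
clock: 22.02
eef_pos: [0.4366, 0.1237, 0.0007]
orientation: [-2.35, 2.081, -0.003]
ft_force: [0.3, -0.4, 0.2]
opening: 0.005
pos [0.4366 0.1237 0.0007] t 22.02 F [ 0.3 -0.4  0.2] open 0.005
tool x [ 0.121 -0.993 -0.   ] z [ 0.003  0.001 -1.   ]
shift [0.0001 0.0005 0.0017]
rot [-0.0035  0.0004  0.0003]
```

View pics/w25.png

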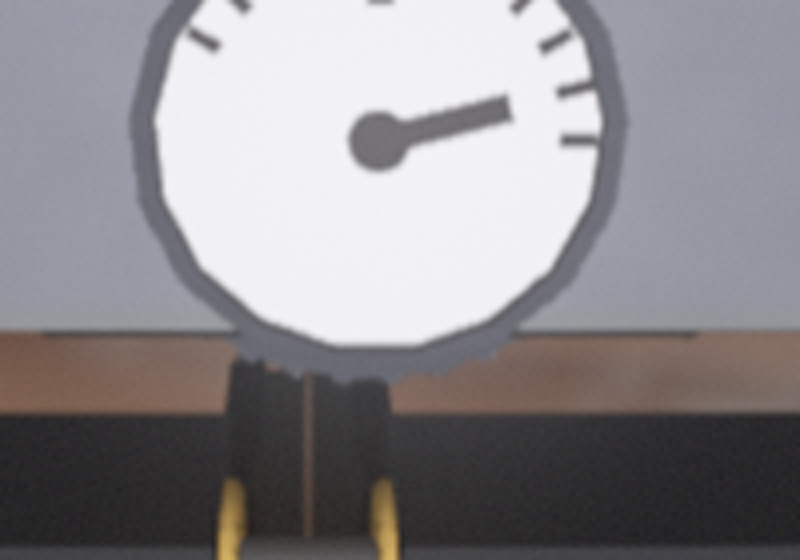

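```bash
python3 -m jog '[{"x":0,"y":-0.0005,"z":0.001,"rx":-0.003,"ry":0,"rz":0,"jaw":1},{"x":0,"y":-0.001,"z":0.0015,"rx":-0.003,"ry":0,"rz":0,"jaw":1},{"x":0,"y":-0.001,"z":0.0015,"rx":-0.003,"ry":0,"rz":0,"jaw":1}]'; python3 -c "
from h import *
go([.4371-.001,.1157+.0079,-.001],.121-np.pi/2)"; python3 -m jog '[{"x":0,"y":-0.0007,"z":0,"rx":0,"ry":0,"rz":0,"jaw":1},{"x":0,"y":-0.001,"z":0,"rx":0,"ry":0,"rz":0,"jaw":1},{"x":0,"y":-0.001,"z":0,"rx":0,"ry":0,"rz":0,"jaw":1}]'; python3 -c "
from h import *
go([.4371-.001,.1157+.0079,-.001],.121-np.pi/2)"
```

```text
clock: 22.32
eef_pos: [0.437, 0.1239, -0.0012]
orientation: [2.352, -2.082, -0.001]
ft_force: [-1.3, 0.3, 2.6]
opening: 0.008
pos [ 0.437   0.1239 -0.0012] t 22.32 F [-1.3  0.3  2.6] open 0.008
tool x [ 0.121 -0.993 -0.   ] z [-0.  0. -1.]
shift [ 0.0002  0.0009 -0.0002]
rot [0.0004 0.0004 0.0005]
clock: 22.57
eef_pos: [0.4373, 0.1239, -0.0014]
orientation: [2.352, -2.082, -0.002]
ft_force: [-4.3, -0.3, 2.4]
opening: 0.004
pos [ 0.4373  0.1239 -0.0014] t 22.57 F [-4.3 -0.3  2.4] open 0.004
tool x [ 0.121 -0.993 -0.   ] z [-0.002  0.    -1.   ]
shift [ 0.0002  0.0013 -0.0004]
rot [0.0017 0.0002 0.0007]
```

```bash
python3 -m jog '[{"x":0.001,"y":-0.0009,"z":0,"rx":0,"ry":0,"rz":0,"jaw":1},{"x":0.0035,"y":-0.0009,"z":0,"rx":0,"ry":0,"rz":0,"jaw":1},{"x":0.006,"y":-0.0009,"z":0,"rx":0,"ry":0,"rz":0,"jaw":1},{"x":0.0085,"y":-0.0009,"z":0,"rx":0,"ry":0,"rz":0,"jaw":1},{"x":0.011,"y":-0.0009,"z":0,"rx":0,"ry":0,"rz":0,"jaw":1},{"x":0.0135,"y":-0.0009,"z":0,"rx":0,"ry":0,"rz":0,"jaw":1},{"x":0.016,"y":-0.0009,"z":0,"rx":0,"ry":0,"rz":0,"jaw":1},{"x":0.018,"y":-0.0009,"z":0,"rx":0,"ry":0,"rz":0,"jaw":1}]'; python3 -c "
from h import *
go([.4371-.001,.1157+.0079,-.001],.121-np.pi/2)
crop('wrist',200,400,140,300,4,'w26.png')"
```

```text
clock: 23.23
eef_pos: [0.4391, 0.1056, -0.0018]
orientation: [2.35, -2.08, -0.004]
ft_force: [-6.5, -1.1, 4.1]
opening: 0.003
pos [ 0.4391  0.1056 -0.0018] t 23.23 F [-6.5 -1.1  4.1] open 0.003
tool x [ 0.121 -0.993  0.   ] z [-0.004 -0.001 -1.   ]
shift [-0.0183  0.0008 -0.0008]
rot [ 0.0041 -0.0004  0.0007]
```

View pics/w26.png

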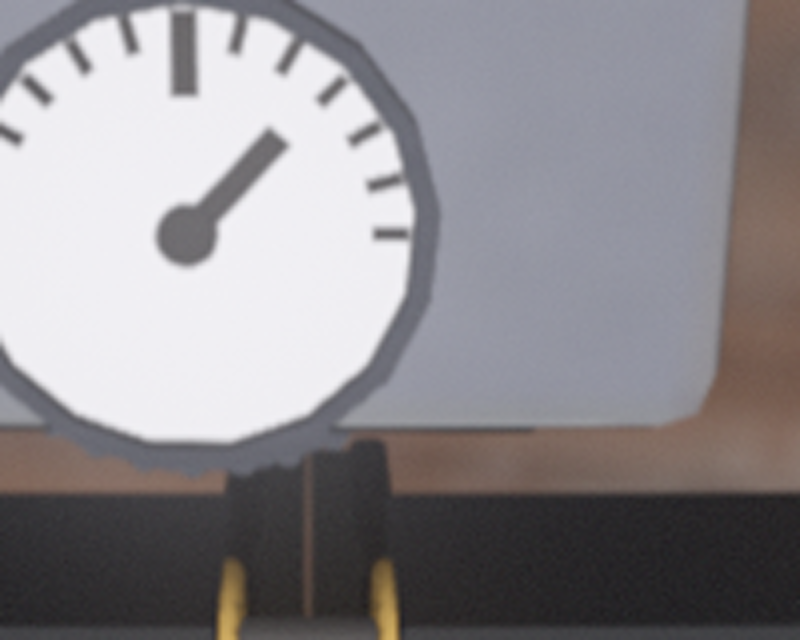

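```bash
python3 -m jog '[{"x":0,"y":0.006,"z":0,"rx":0,"ry":0,"rz":0,"jaw":1},{"x":0,"y":0.01,"z":0,"rx":0,"ry":0,"rz":0,"jaw":1},{"x":-0.01,"y":0.01,"z":0,"rx":0.004,"ry":0,"rz":0,"jaw":1},{"x":-0.0183,"y":0.01,"z":-0.0005,"rx":0.004,"ry":0,"rz":0,"jaw":1},{"x":-0.0183,"y":0.007,"z":-0.0005,"rx":0.004,"ry":0,"rz":0,"jaw":1},{"x":-0.0183,"y":0.003,"z":-0.0005,"rx":0.004,"ry":0,"rz":0,"jaw":1},{"x":-0.0183,"y":0.003,"z":-0.0005,"rx":0.004,"ry":0,"rz":0,"jaw":1}]'; python3 -c "
from h import *
go([.4371,.1239,-.0012],.121-np.pi/2)
crop('wrist',200,400,140,300,4,'w27.png')"
```

```text
clock: 23.87
eef_pos: [0.4353, 0.123, -0.0011]
orientation: [-2.352, 2.082, -0.001]
ft_force: [-0.5, -0.4, -0.7]
opening: 0.004
pos [ 0.4353  0.123  -0.0011] t 23.87 F [-0.5 -0.4 -0.7] open 0.004
tool x [ 0.121 -0.993  0.   ] z [ 0.001 -0.    -1.   ]
shift [-0.0006 -0.0019  0.0001]
rot [-0.0009 -0.0003  0.0004]
```

View pics/w27.png

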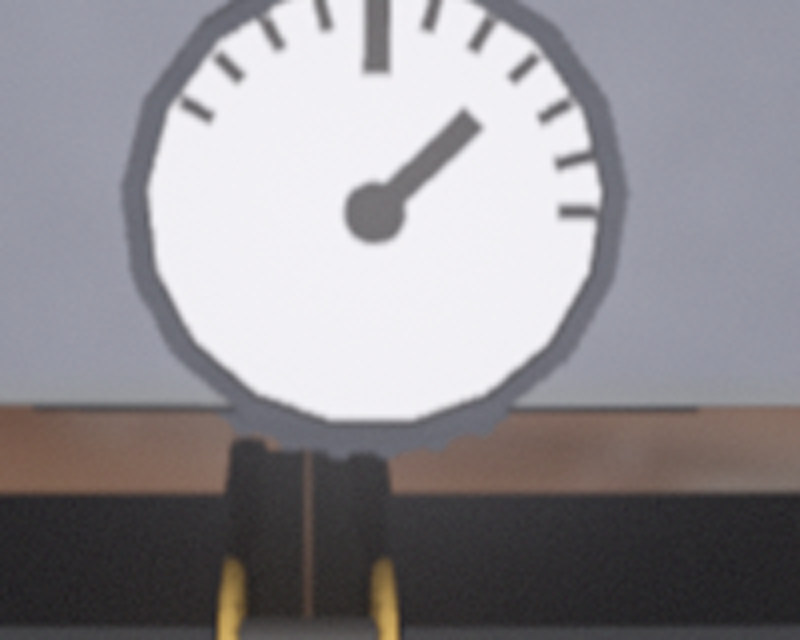

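```bash
python3 -m jog '[{"x":-0.0005,"y":-0.002,"z":0,"rx":0,"ry":0,"rz":0,"jaw":1},{"x":-0.0005,"y":-0.0028,"z":0,"rx":0,"ry":0,"rz":0,"jaw":1},{"x":0.0015,"y":-0.0029,"z":0,"rx":0,"ry":0,"rz":0,"jaw":1},{"x":0.0045,"y":-0.0029,"z":0,"rx":0,"ry":0,"rz":0,"jaw":1},{"x":0.0075,"y":-0.0029,"z":0,"rx":0,"ry":0,"rz":0,"jaw":1},{"x":0.0105,"y":-0.0029,"z":0,"rx":0,"ry":0,"rz":0,"jaw":1},{"x":0.0135,"y":-0.0029,"z":0,"rx":0,"ry":0,"rz":0,"jaw":1},{"x":0.0165,"y":-0.0029,"z":0,"rx":0,"ry":0,"rz":0,"jaw":1}]'; python3 -c "
from h import *
go([.4371,.1239,-.0012],.121-np.pi/2)
crop('wrist',200,400,140,300,4,'w28.png')"
```

```text
clock: 24.58
eef_pos: [0.4389, 0.1061, -0.0014]
orientation: [2.351, -2.082, -0.0]
ft_force: [-4.7, 0.3, 0.2]
opening: 0.003
pos [ 0.4389  0.1061 -0.0014] t 24.58 F [-4.7  0.3  0.2] open 0.003
tool x [ 0.121 -0.993  0.001] z [-0.001 -0.001 -1.   ]
shift [-0.0179 -0.0004 -0.0003]
rot [ 0.0011 -0.0008 -0.    ]
```

View pics/w28.png

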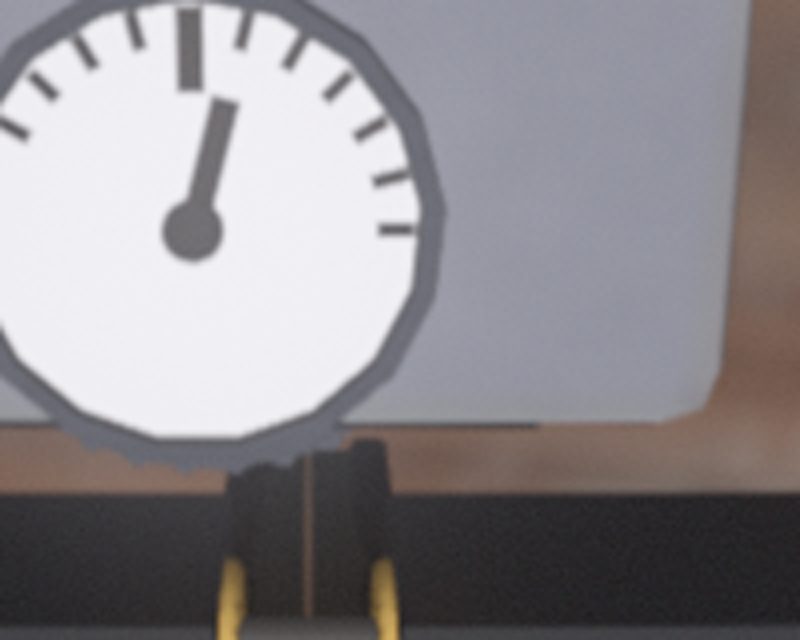

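```bash
python3 -m jog '[{"x":0,"y":0.006,"z":0,"rx":0,"ry":0,"rz":0,"jaw":1},{"x":0,"y":0.01,"z":0,"rx":0,"ry":0,"rz":0,"jaw":1},{"x":-0.008,"y":0.01,"z":0,"rx":0,"ry":0,"rz":0,"jaw":1},{"x":-0.013,"y":0.01,"z":0,"rx":0,"ry":0,"rz":0,"jaw":1},{"x":-0.013,"y":0.006,"z":0,"rx":0,"ry":0,"rz":0,"jaw":1},{"x":-0.013,"y":0.003,"z":0,"rx":0,"ry":0,"rz":0,"jaw":1},{"x":-0.013,"y":0.003,"z":0,"rx":0,"ry":0,"rz":0,"jaw":1}]'; python3 -c "
from h import *
go([.4371+.0006,.1239-.005,-.0012],.121-np.pi/2)
crop('wrist',200,400,140,300,4,'w29.png')"
```

```text
clock: 25.22
eef_pos: [0.4356, 0.1185, -0.0013]
orientation: [2.351, -2.083, 0.001]
ft_force: [0.4, -0.7, -0.4]
opening: 0.002
pos [ 0.4356  0.1185 -0.0013] t 25.22 F [ 0.4 -0.7 -0.4] open 0.002
tool x [ 0.12  -0.993  0.001] z [-0.    -0.001 -1.   ]
shift [-0.0002 -0.0021 -0.0001]
rot [ 0.0001 -0.0005 -0.0003]
```

View pics/w29.png

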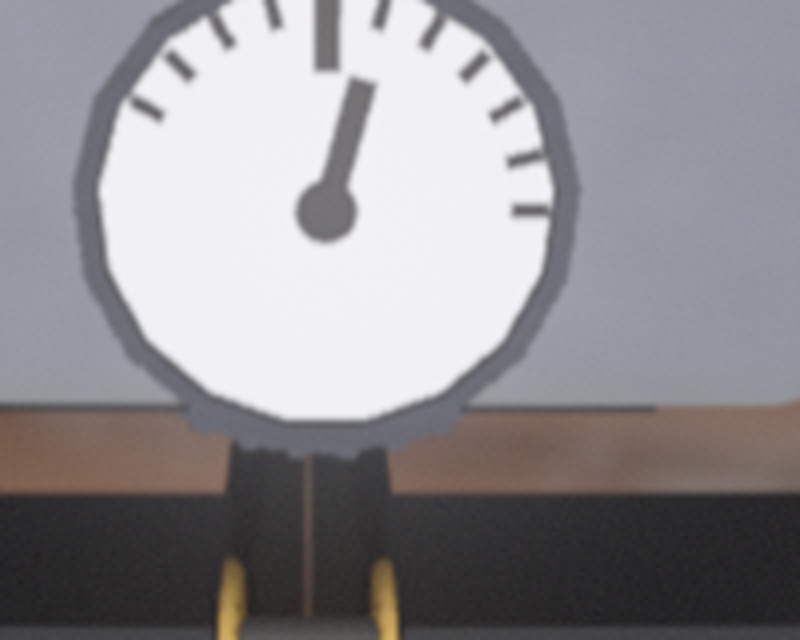

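Pointer is at the fifth click, one short of the long tick. One more click.

```bash
python3 -m jog '[{"x":0,"y":-0.002,"z":0,"rx":0,"ry":0,"rz":0,"jaw":1},{"x":0,"y":-0.003,"z":0,"rx":0,"ry":0,"rz":0,"jaw":1},{"x":0.0015,"y":-0.0031,"z":0,"rx":0,"ry":0,"rz":0,"jaw":1},{"x":0.0035,"y":-0.0031,"z":0,"rx":0,"ry":0,"rz":0,"jaw":1},{"x":0.0055,"y":-0.0031,"z":0,"rx":0,"ry":0,"rz":0,"jaw":1},{"x":0.0075,"y":-0.0031,"z":0,"rx":0,"ry":0,"rz":0,"jaw":1},{"x":0.0088,"y":-0.0031,"z":0,"rx":0,"ry":0,"rz":0,"jaw":1},{"x":0.0088,"y":-0.0031,"z":0,"rx":0,"ry":0,"rz":0,"jaw":1}]'; python3 -c "
from h import *
go([.4371,.1239,-.0012],.121-np.pi/2)
crop('wrist',200,400,140,300,4,'w30.png')"
```

```text
clock: 25.93
eef_pos: [0.4388, 0.1091, -0.0016]
orientation: [2.349, -2.083, -0.0]
ft_force: [-2.8, -1.4, 0.4]
opening: 0.007
pos [ 0.4388  0.1091 -0.0016] t 25.93 F [-2.8 -1.4  0.4] open 0.007
tool x [ 0.12  -0.993  0.001] z [-0.002 -0.001 -1.   ]
shift [-0.0149 -0.     -0.0004]
rot [ 0.0017 -0.0012 -0.0012]
```

View pics/w30.png

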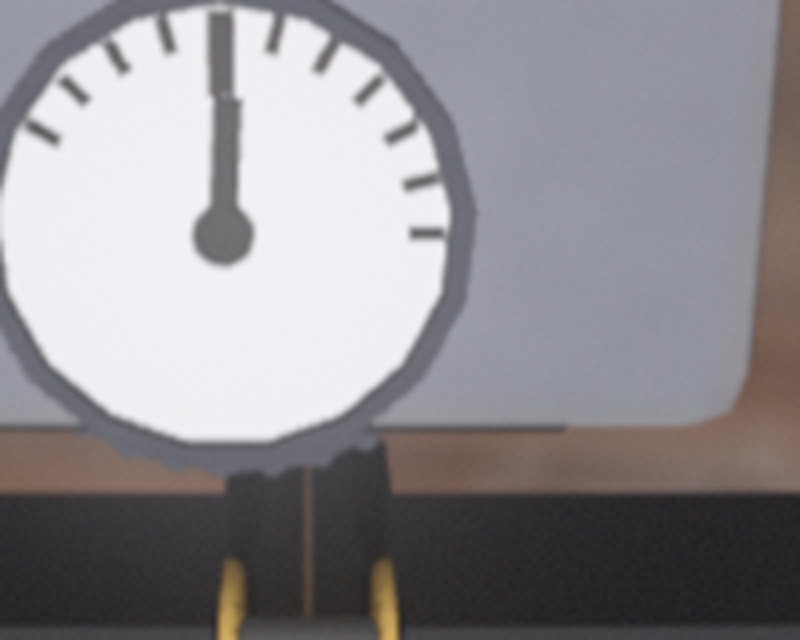

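Pointer at the long tick. Withdraw straight back, then up, and check.

```bash
python3 -m jog '[{"x":0,"y":0.003,"z":0,"rx":0,"ry":0,"rz":0,"jaw":1},{"x":0,"y":0.008,"z":0,"rx":0,"ry":0,"rz":0,"jaw":1},{"x":0,"y":0.012,"z":0,"rx":0,"ry":0,"rz":0,"jaw":1},{"x":0,"y":0.012,"z":-0.02,"rx":0,"ry":0,"rz":0,"jaw":1},{"x":0,"y":0.012,"z":-0.05,"rx":0,"ry":0,"rz":0,"jaw":1},{"x":0,"y":0.012,"z":-0.085,"rx":0,"ry":0,"rz":0,"jaw":1},{"x":0,"y":0.012,"z":-0.12,"rx":0,"ry":0,"rz":0,"jaw":1},{"x":0,"y":0.012,"z":-0.14,"rx":0,"ry":0,"rz":0,"jaw":1}]'; python3 -m jog '[{"x":0,"y":0,"z":0,"rx":0,"ry":0,"rz":0,"jaw":1},{"x":0,"y":0,"z":0,"rx":0,"ry":0,"rz":0,"jaw":1},{"x":0,"y":0,"z":0,"rx":0,"ry":0,"rz":0,"jaw":1},{"x":0,"y":0,"z":0,"rx":0,"ry":0,"rz":0,"jaw":1}]'; python3 -c "
from h import *
go([.4371,.1239,-.0012],.121-np.pi/2)
crop('wrist',180,400,0,180,3.6,'w31.png');crop('side',200,345,135,290,3.8,'s31.png')
for cam in('side','wrist'): print(ring_fit(cam,[.5705,.132],.078))
for l in('cookies','tape_roll','packet'):
  print(l,[[round(float(v),3) for v in d['at']] for d in manip.spot_point(l,'side')])"
```

```text
clock: 26.65
eef_pos: [0.4282, 0.1087, 0.1422]
orientation: [-2.35, 2.083, -0.005]
ft_force: [0.7, 0.0, -0.1]
opening: 0.003
clock: 26.98
eef_pos: [0.4272, 0.1085, 0.1407]
orientation: [2.351, -2.083, 0.002]
ft_force: [-0.1, 1.1, 0.2]
opening: 0.005
pos [0.4272 0.1085 0.1407] t 26.98 F [-0.1  1.1  0.2] open 0.005
tool x [ 0.12  -0.993  0.001] z [ 0.001 -0.001 -1.   ]
shift [-0.0143 -0.0115  0.1419]
rot [-0.0008 -0.0013 -0.0003]
(array([0.57105347, 0.1331453 ]), np.float64(-1.3162786960601807))
(array([0.57154565, 0.13300732]), np.float64(-1.0559040307998657))
cookies [[0.753, -0.093, -0.002]]
tape_roll [[0.461, -0.414, -0.002], [0.602, -0.215, -0.001]]
packet [[0.486, 0.388, 0.0]]
```

View pics/w31.png

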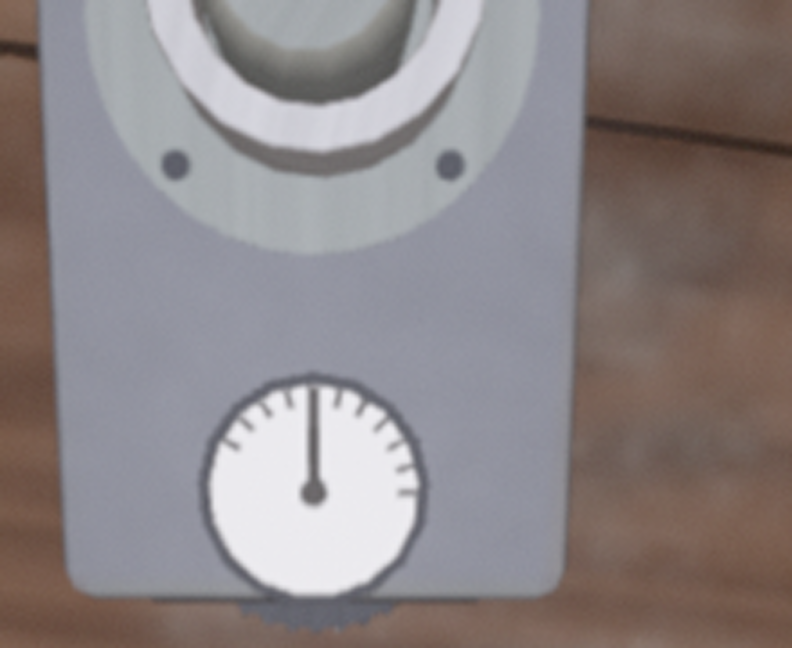

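View pics/s31.png

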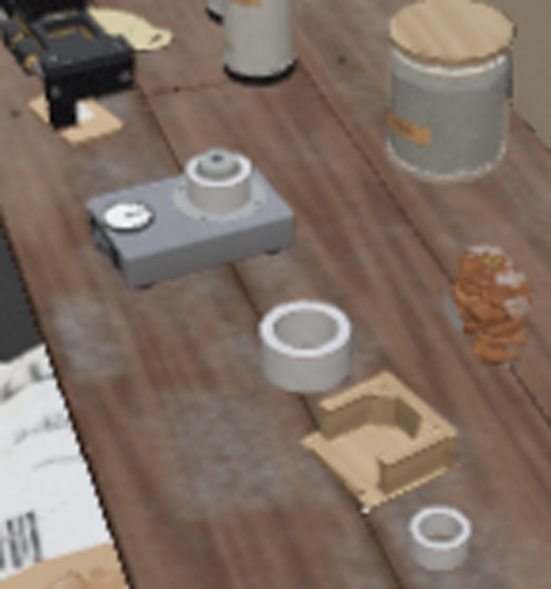

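```bash
python3 -c "
from workcell import manip
print(manip.job_done(), manip.sense()['clock'])"
```

```text
the job is handed in; nothing more can be done
the job is handed in; nothing more can be done
```

I set the mill up for coarse flakes and handed the job in at about 27 s of the 72 s allowed. The spacer ring is on the shaft and the thumbwheel is at the sixth click.

**Ring:** I took the middle-sized ring out of its holder by the wall and set it on the counter. I then took it again across the outside, lowered it over the shaft until I felt the deck (about 7 N), and let go.

**Thumbwheel:** It started at click 1. I rolled it in three strokes, 2 + 2 + 1 clicks, with about 3 to 6.5 N of pressure.

**Last checks:**
- **Dial:** the pointer lines up with the long tick.
- **Ring position:** it looks flat on the deck in the side picture. It measures 2 mm from the shaft axis by both the side and wrist cameras; the allowance is 5 mm.
- **Other items:** the cookie bag, tape roll and packet are where they started, within the detector's error (4 mm or less).
- **Robot:** it is clear of everything.

**What failed or disagreed:**
- **First grasp missed:** the fingers closed on nothing because the real fingertips end about 20 mm short of the stated tool point. I saw this in the side picture, allowed for it from then on, and the second grasp held.
- **Grip reading:** gripped across the outside, the jaws read about 58 mm on the 60 mm ring. The ring stayed level and did not slip.
- **One odd measurement:** just after I released the ring, one wrist picture put it about 4 mm off the axis. That picture was taken while the arm was still moving, and the later checks gave 2 mm.

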